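# Hand out the race timing clocks over the tipping board

### The arm

A 6-joint arm with a two-finger parallel gripper is mounted at the origin on the work surface. World frame = base frame: x ahead of the robot, y to its left, z up, the work surface at z = 0. Lengths are in m, angles in rad, forces in N, time in s.
With the tool pointing down it reaches from about 0.35 to 0.85 m from the base axis. Payload 8.1 kg.
Tool frame: the origin (TCP) lies at the centre of the arm's flange, where the gripper is bolted on; the fingertips stand 186 mm ahead of it and the grasp point (between the pads) lies 167 mm ahead of it; z points along the fingers, y is the line along which they close (so a half turn about z gives the same grasp; the last joint's range is limited). The gripper opens to 93 mm and grips with 3 to 60 N. Pads are 15 mm wide; open, the fingers measure 128 mm over their backs; the gripper's body (75 mm by 188 mm) begins 65 mm behind the grasp point.
Start: joints at [1.234, 0.13, 1.488, -0, 1.523, -0.085], TCP at [0.149, 0.581, 0.405] pointing down, gripper open.
Joint ranges: [-2.96, 2.96], [-0.89, 2.26], [0.02, 2.5], [-1.34, 4.48], [0, 2.73], [-2.66, 2.66]. Speed limits (rad/s): [2.39, 2.39, 2.79, 3.14, 3.14, 3.14].

### API

Orientations are given as a rotation vector (axis times angle).
In Python, from plant import robot gives the robot as it stands.
- The arm moves only by the tool apply_moves, never from a script. Its argument "series" is a list of rows, each a list of 2 entries, a list of its own where there are three numbers: the shift along the tool's x, y, z in mm, then the turn, a rotation vector about the tool's x, y, z in rad. A call has 1 to 12 rows; each row shifts and turns the commanded pose from where the row before left it, along the tool's axes as they then stand; what a row does not reach is not made up. A row lasts 1/12 s, in which the tool goes at most 41.7 mm and 7.16 degrees, less where a joint would pass 70% of its speed; a pose out of reach is approached as far as the arm can. A call is refused whole if a number of a shift passes 41.7 or a number of a turn 0.125, either way. A call with a gripper value outside its range is refused whole. "claw" is the opening, from 0 (shut) to 1 (fully open), set as the call begins (left out, the last holds). The fingers move at their own pace and stop on an object; "newtons" is the grip in N (left out, the last holds). Time passes only in rows, so rows that do not move let the fingers close. It gives the time, the measured TCP pose, the force, the opening and the grip force at its end, in the units of the state.
- robot.read_state(): the state, without advancing time (a new reading comes with each control period).
- robot.read_camera(name): name is "side" or "top" or "wrist"; returns (picture, depth): 420x560x3 uint8, blue, green, red; 420x560 float32, m along the optical axis (not along the pixel's ray), 0 where there is no reading.
- robot.calibration(name): a dict with "fx", "fy", "cx", "cy" (pixels), "extrinsics" (4x4, takes a point from world to camera coordinates). Camera axes: x right, y down, z forward; pixel columns grow to the right and rows downward; lengths in m; the calibration is good to about 2 mm. The wrist camera is an equidistant fisheye: a pixel r from the principal point sees the ray r / f radians off the axis. A picture is of the moment at which its call begins: read the wrist's pose just before it. calibration takes no time and is no camera call; for the wrist camera it gives the pose at the moment of the call.
- robot.close_job(): hands the job in; it is judged then, once.
The state is a dict: "t": time; "q": joint angles; "dq": joint speeds; "joint_torque": joint torques, N m; "tool_pos": TCP position; "orientation": TCP orientation; "force": force on the tool from outside, world axes, zero at the start; "wrist_torque": the same for the moment, N m; "opening": finger opening in m; "gripper_force": force on a finger pad.
Only numpy, scipy, OpenCV 4.12 (cv2) and the standard library are available. Lean on these libraries where they do the work, as an engineer would, in place of code of your own. Each camera call takes 0.05 s, during which the arm holds its last target. There are 200 camera calls.

### The job

Swing the lid of the blue case right over until it stays open by itself, then move every timing clock from the case onto the tipping board, all of them while the board lies flat. Then raise the board by its handle just until the clocks start to slide, never steeper than about 40 degrees, and hold it up until they are all in the bin; then lower the board flat again, let go and leave the case open.

Things in the scene. Friction and masses are not known exactly. Their poses are not given: they have to be found in the camera images.
- case: fixed blue plastic case; its lower half is a tray 160 x 320 x 36 mm (x, y, z), walls and floor 5 mm, from which the clocks stand out when the lid is open; origin: centre of its underside; its x axis points from the handle side (nearer the robot) to the hinge side
- case_lid (a joint): angle of the case's lid, rad: 0 shut, 1.57 upright, stop at 1.9. The lid is a 0.3 kg shell 160 x 320 mm and 37 mm deep on a free hinge along the case's y axis: it falls shut when let go below about 1.2 and falls open to the stop above about 1.4
- lid_handle (a point): middle of the round bar of the lid's handle (bar 12 mm thick, 100 mm long along the case's y axis, carried on two end posts; the axis of the bar is 40 mm above the lid's upper face and 10 mm in from the lid's free edge; 150 mm along and 77 mm above the hinge when shut)
- lid_hinge (a point): middle of the lid's hinge axis, on the far (+x) rim of the case, 80 mm from the case's origin along x and 36.5 mm up
- station: fixed tipping station: board in front, bin behind it; origin on the table beneath the middle of its width; its x axis points from the board's handle over the board to the bin
- tip_board (a joint): tilt of the tipping board, rad: 0 flat, grows as the handle end rises, stop at 0.95; it falls back by itself, damped, when let go (board 0.5 kg). The board is slick aluminium: resting clocks begin to slide towards the bin somewhere between 0.2 and 0.55 rad
- board_mid (a point): point on the upper face of the board, 10 mm nearer the handle than its middle; it tilts with the board, x towards the bin, y across, z out of the face. The board is 190 mm long (x) and 260 mm wide between side rails 22 mm high; its face is 80 mm above the table when flat; clocks with their long side along x fit four abreast, 62 mm apart
- board_handle (a point): middle of the round bar of the board's handle (12 mm thick, 100 mm long across the board), 40 mm in front of the board's near edge and 30 mm above the level of its face: 230 mm from the hinge along the board's x
- board_hinge (a point): middle of the board's hinge axis, at the edge of the board towards the bin, level with its face; 105 mm from board_mid
- bin_mid (a point): middle of the collecting bin, on its floor, axes as the station's; inside 166 mm (x) by 268 mm (y). The floor is a slick metal slope that starts just below the board's hinge edge and falls at 0.38 rad to the far wall, so that clocks run down to the far wall; this point is 38 mm above the table, the walls are 100 mm high, the one next to the board 64 mm
- clock1: an electronic pigeon-race timing clock: grey plastic body 90 x 48 x 28 mm (x, y, z) with a black moulded grip rib 60 x 20 mm standing 30 mm up from the middle of its top (58 mm tall in all, rib along x); about 0.16 kg; origin: centre of its underside, z up when upright. It starts upright in the case, roughly square to it. Three or four of the four clocks are present in a run
- clock2: an electronic pigeon-race timing clock: grey plastic body 90 x 48 x 28 mm (x, y, z) with a black moulded grip rib 60 x 20 mm standing 30 mm up from the middle of its top (58 mm tall in all, rib along x); about 0.16 kg; origin: centre of its underside, z up when upright. It starts upright in the case, roughly square to it. Three or four of the four clocks are present in a run
- clock3: an electronic pigeon-race timing clock: grey plastic body 90 x 48 x 28 mm (x, y, z) with a black moulded grip rib 60 x 20 mm standing 30 mm up from the middle of its top (58 mm tall in all, rib along x); about 0.16 kg; origin: centre of its underside, z up when upright. It starts upright in the case, roughly square to it. Three or four of the four clocks are present in a run
- clock4: an electronic pigeon-race timing clock: grey plastic body 90 x 48 x 28 mm (x, y, z) with a black moulded grip rib 60 x 20 mm standing 30 mm up from the middle of its top (58 mm tall in all, rib along x); about 0.16 kg; origin: centre of its underside, z up when upright. It starts upright in the case, roughly square to it. Three or four of the four clocks are present in a run

How it is judged:
By the outcome, as a careful person would: the job done as asked, in the order asked, and still so for the second after the job is handed in, with the robot touching nothing.
Of clock1, clock2, clock3, clock4 only 3 to 4 are there at a start; the rules pass over those that are not, and their reading is None.
At some moment in a run one of clock1, clock2, clock3, clock4 may be knocked a few centimetres aside while the robot is not near it.
Once in a run the grip may slacken for a moment while it holds something.
It also fails if it takes over 210 s, if anything falls off the work surface, if the arm or the gripper's body presses on something with over 40 N, if the wrist force passes 120 N, or if a joint passes its speed limit or range.

## Working session

There is one attempt and no reset: what is moved stays moved. The work goes in short steps, Python scripts to look and compute and a tool call to move; the robot and the scene stay as the last step left them, time stands still between calls to the robot, and variables do not carry over. Pictures are saved under pics/ and viewed, at most 14 in all, crops included, and the job is handed in when it is done.

Besides the shell and the picture viewer there is one more tool, called after "Request:" as name([rows], argument=value, ...), one row to a line, values as JSON. apply_moves: Moves the arm, as the interface text tells. Its arguments: {"type":"object","properties":{"series":{"type":"array"},"claw":{"type":"number"},"newtons":{"type":"number"}},"required":["series"]}

```bash
ls; mkdir -p pics; cat > h.py <<'E'
import numpy as np, cv2
from plant import robot
from scipy.spatial.transform import Rotation as R
def cloud(name):
    c=robot.calibration(name); im,d=robot.read_camera(name)
    v,u=np.mgrid[0:d.shape[0],0:d.shape[1]]
    x=(u-c["cx"])/c["fx"]; y=(v-c["cy"])/c["fy"]
    P=np.stack([x*d,y*d,d],-1); E=np.array(c["extrinsics"])
    W=(P-E[:3,3])@E[:3,:3]
    W[d<=0]=np.nan
    return im,d,W
def st():
    s=robot.read_state(); return s
E
python3 - <<'E'
from h import *
s=st(); print(s)
for n in("top","side"):
    im,d,W=cloud(n); cv2.imwrite(f"pics/{n}0.png",im); np.save(f"pics/{n}0.npy",W)
    c=robot.calibration(n); print(n,c)
print(R.from_rotvec(s["orientation"]).as_matrix().round(3))
E
```

```text
pics
{'t': 0.0, 'q': array([ 1.23356613e+00,  1.31145180e-01,  1.48925864e+00,  4.36842353e-05,
        1.52297388e+00, -8.54089941e-02]), 'dq': array([ 0.0004095 ,  0.00061703,  0.00060162, -0.00118488, -0.00260483,
        0.00057153]), 'joint_torque': array([-1.63595661e-03, -5.59836209e+01, -4.91761672e+01,  7.64914951e-02,
        3.53678316e-02, -1.58482717e-04]), 'tool_pos': array([0.14940335, 0.58087423, 0.40370802]), 'orientation': array([-3.94466276e-01, -3.11630758e+00,  2.72682221e-03]), 'force': array([-0.33560479, -0.8097651 ,  1.033548  ]), 'wrist_torque': array([ 0.01936988, -0.01397113, -0.04116904]), 'gripper_force': 0.0, 'opening': 0.09294969102148008}
top {'fx': 444.10150432113016, 'fy': 444.10150432113016, 'cx': 285.0169338534787, 'cy': 208.7828449812322, 'extrinsics': array([[-0.01419217, -0.99980364,  0.0138301 ,  0.00127006],
       [-0.98701638,  0.01179483, -0.16018601,  0.57263603],
       [ 0.15999143, -0.01592392, -0.98698995,  1.09609047],
       [ 0.        ,  0.        ,  0.        ,  1.        ]])}
side {'fx': 410.0765031134796, 'fy': 410.0765031134796, 'cx': 283.2295589678281, 'cy': 215.34483272150763, 'extrinsics': array([[ 0.75295712, -0.65804747, -0.00539466, -0.42236886],
       [-0.46147265, -0.52215074, -0.71721795,  0.31248477],
       [ 0.46914664,  0.54252385, -0.69682803,  0.61250163],
       [ 0.        ,  0.        ,  0.        ,  1.        ]])}
[[-0.968  0.249 -0.001]
 [ 0.249  0.968 -0.002]
 [ 0.    -0.002 -1.   ]]
```

View pics/top0.png

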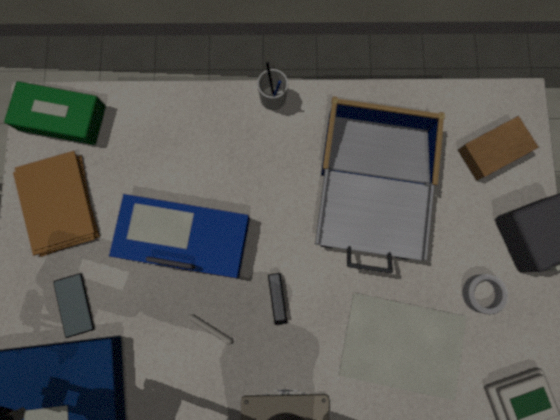

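View pics/side0.png

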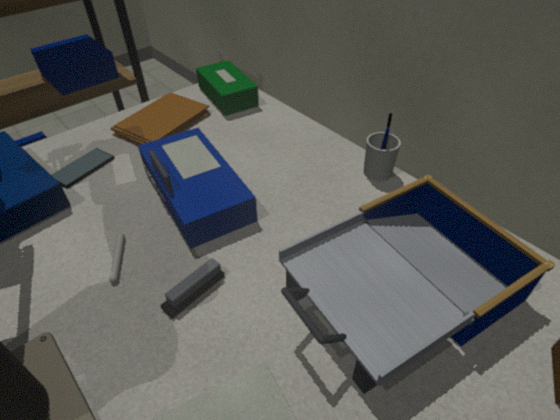

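The top view shows the blue case centred at about (180,235) with its handle at (170,263). The station's board is at (375,215), its handle at (370,265) and the bin at (385,130). The arm intrudes at bottom left, clear of both.

```bash
cat > m.py <<'E'
from h import *
W=np.load("pics/top0.npy"); im=cv2.imread("pics/top0.png"); hsv=cv2.cvtColor(im,cv2.COLOR_BGR2HSV)
def rect(m,name):
    n,l,s,c=cv2.connectedComponentsWithStats(m.astype(np.uint8)); k=1+np.argmax(s[1:,4]); p=W[l==k]
    r=cv2.minAreaRect((p[:,:2]*1000).astype(np.float32)); print(name,len(p),np.array(r[0]).round(1),np.array(r[1]).round(1),round(r[2],2),"z",np.nanmedian(p[:,2]).round(4))
    print(cv2.boxPoints(r).round(0).tolist()); return p
v,u=np.mgrid[0:420,0:560]
Z=W[...,2]
box=lambda a,b,c,d:(u>a)&(u<b)&(v>c)&(v<d)
rect(box(95,260,185,285)&(Z>.06)&(Z<.085),"lid")
p=rect(box(140,200,250,280)&(Z>.098)&(Z<.13),"lid handle")
rect(box(300,450,165,262)&(Z>.073)&(Z<.088),"board")
p=W[box(340,400,240,280)&(Z>.09)&(Z<.13)]; print(len(p),p.round(3)[::10])
rect(box(340,400,240,280)&(Z>.1)&(Z<.13),"board handle")
rect(box(315,450,90,270)&(Z>.09)&(Z<.11),"bin/rails top")
b=box(330,440,110,170);print("bin",np.nanmedian(W[b],0))
W2=np.load("pics/side0.npy");im2=cv2.imread("pics/side0.png")
E
python3 m.py
```

```text
lid 8048 [506.8 257.5] [320.1 160.3] 79.67 z 0.0731
[[399.0, 114.0], [557.0, 86.0], [614.0, 401.0], [457.0, 429.0]]
lid handle 244 [437.7 270.4] [110.9  11.9] 79.82 z 0.1176
[[422.0, 217.0], [434.0, 215.0], [453.0, 324.0], [442.0, 326.0]]
board 7895 [ 572.8 -234.1] [264.8 248.2] 80.85 z 0.0793
[[429.0, -345.0], [674.0, -385.0], [716.0, -123.0], [471.0, -84.0]]
338 [[ 0.462 -0.157  0.092]
 [ 0.454 -0.161  0.096]
 [ 0.449 -0.161  0.1  ]
 [ 0.444 -0.152  0.105]
 [ 0.441 -0.159  0.107]
 [ 0.438 -0.256  0.096]
 [ 0.436 -0.258  0.096]
 [ 0.433 -0.257  0.1  ]
 [ 0.431 -0.257  0.099]
 [ 0.429 -0.167  0.116]
 [ 0.427 -0.153  0.112]
 [ 0.427 -0.177  0.112]
 [ 0.426 -0.257  0.105]
 [ 0.424 -0.169  0.118]
 [ 0.424 -0.193  0.116]
 [ 0.423 -0.257  0.108]
 [ 0.422 -0.171  0.115]
 [ 0.422 -0.195  0.117]
 [ 0.422 -0.22   0.11 ]
 [ 0.42  -0.166  0.117]
 [ 0.419 -0.191  0.114]
 [ 0.419 -0.214  0.117]
 [ 0.419 -0.239  0.11 ]
 [ 0.417 -0.185  0.115]
 [ 0.417 -0.209  0.114]
 [ 0.416 -0.233  0.114]
 [ 0.416 -0.258  0.11 ]
 [ 0.414 -0.211  0.116]
 [ 0.414 -0.235  0.115]
 [ 0.414 -0.261  0.109]
 [ 0.412 -0.228  0.114]
 [ 0.412 -0.252  0.114]
 [ 0.409 -0.238  0.113]
 [ 0.407 -0.24   0.112]]
board handle 291 [ 425.9 -206.1] [111.8  27.1] 80.95 z 0.1132
[[404.0, -259.0], [431.0, -263.0], [448.0, -153.0], [421.0, -149.0]]
bin/rails top 1831 [ 643.8 -242.8] [289.9 378.2] 80.97 z 0.1047
[[434.0, -356.0], [808.0, -416.0], [853.0, -129.0], [480.0, -70.0]]
bin [ 0.75760615 -0.27543956  0.04150196]
```

```bash
cat >> h.py <<'E'
def Ry(yaw):  # tool pointing down with tool y along world direction yaw
    y=np.array([np.cos(yaw),np.sin(yaw),0]); z=np.array([0,0,-1.]); return np.stack([np.cross(y,z),y,z],1)
def plan(way,start=None):
    """way: list of (grasp point xyz or None, R or None, nrows); prints constant rows in tool axes"""
    s=st()
    p,Rm=start if start else (np.array(s["tool_pos"]),R.from_rotvec(s["orientation"]).as_matrix())
    for g,Rt,n in way:
        Rt=Rm if Rt is None else Rt
        t=np.array(g)-0.167*Rt[:,2]*-1*-1
        w=R.from_matrix(Rm.T@Rt).as_rotvec()/n; A=sum(R.from_rotvec(w*k).as_matrix() for k in range(n))
        v=np.linalg.solve(A,Rm.T@(t-p))*1000
        print(n,"x",[v.round(1).tolist(),w.round(4).tolist()],"norm",np.linalg.norm(v).round(1))
        p,Rm=t,Rt
    return p,Rm
CY=-0.1755; SY=-0.159
def F(o,yaw,x,y,z): c,s=np.cos(yaw),np.sin(yaw); return np.array([o[0]+c*x-s*y,o[1]+s*x+c*y,z])
case=lambda x,y,z:F((.507,.2575),CY,x,y,z)
sta=lambda x,y,z:F((.541,-.226),SY,x,y,z)   # origin board_mid
def show():
    s=st(); Rm=R.from_rotvec(s["orientation"]).as_matrix(); print("t",s["t"],"grasp",(s["tool_pos"]+.167*Rm[:,2]).round(4),"tooly",Rm[:,1].round(3),"z",Rm[:,2].round(3),"F",s["force"].round(1),"op",round(s["opening"],4),"gf",round(s["gripper_force"],1))
E
python3 - <<'E'
from h import *
plan([(case(-70,0,0)*0+case(-.07,0,.17),Ry(CY),12),(case(-.07,0,.112),None,4)])
print(case(-.07,0,.112))
E
```

```text
12 x [[-38.6, 4.4, 5.6], [-0.0001, 0.0001, 0.1245]] norm 39.3
4 x [[0.0, 0.0, 14.5], [0.0, 0.0, 0.0]] norm 14.5
[0.43807524 0.26972203 0.112     ]
```

Request:
apply_moves([
  [[-38.6,4.4,5.6],[0,0,0.1245]],
  [[-38.6,4.4,5.6],[0,0,0.1245]],
  [[-38.6,4.4,5.6],[0,0,0.1245]],
  [[-38.6,4.4,5.6],[0,0,0.1245]],
  [[-38.6,4.4,5.6],[0,0,0.1245]],
  [[-38.6,4.4,5.6],[0,0,0.1245]],
  [[-38.6,4.4,5.6],[0,0,0.1245]],
  [[-38.6,4.4,5.6],[0,0,0.1245]],
  [[-38.6,4.4,5.6],[0,0,0.1245]],
  [[-38.6,4.4,5.6],[0,0,0.1245]],
  [[-38.6,4.4,5.6],[0,0,0.1245]],
  [[-38.6,4.4,5.6],[0,0,0.1245]],
], claw=0.6)

```text
t: 1.1
tool_pos: [0.4385, 0.268, 0.3368]
orientation: [2.414, 2.011, -0.001]
force: [0.6, 0.4, 0.5]
opening: 0.0557
gripper_force: 0.0
```

```bash
python3 - <<'E'
from h import *
show(); plan([(case(-.07,0,.112),Ry(CY),6)])
E
```

```text
t 1.1 grasp [0.4385 0.268  0.1698] tooly [ 0.984 -0.181 -0.   ] z [-0. -0. -1.] F [0.6 0.4 0.5] op 0.0557 gf 0.0
6 x [[0.3, -0.1, 9.6], [-0.0, 0.0001, -0.001]] norm 9.6
```

Request:
apply_moves([
  [[0.3,0,9.6],[0,0,-0.001]],
  [[0.3,0,9.6],[0,0,-0.001]],
  [[0.3,0,9.6],[0,0,-0.001]],
  [[0.3,0,9.6],[0,0,-0.001]],
  [[0.3,0,9.6],[0,0,-0.001]],
  [[0.3,0,9.6],[0,0,-0.001]],
  [[0,0,0],[0,0,0]],
])

```text
t: 1.68
tool_pos: [0.4372, 0.2722, 0.2771]
orientation: [-2.398, -2.028, 0.006]
force: [-0.4, 0.8, -1.3]
opening: 0.0556
gripper_force: 0.0
```

Request:
apply_moves([
  [[0,0,0],[0,0,0]],
  [[0,0,0],[0,0,0]],
  [[0,0,0],[0,0,0]],
  [[0,0,0],[0,0,0]],
  [[0,0,0],[0,0,0]],
  [[0,0,0],[0,0,0]],
], claw=0, newtons=15)

```text
t: 2.18
tool_pos: [0.4384, 0.2718, 0.2804]
orientation: [2.401, 2.026, 0.001]
force: [-0.7, 1.0, -0.2]
opening: 0.0204
gripper_force: 0.0
```

```bash
python3 - <<'E'
from h import *
show()
s=st();Rm=R.from_rotvec(s["orientation"]).as_matrix(); g=s["tool_pos"]+.167*Rm[:,2]
# arc about hinge in tool axes
a0=np.arctan2(77,-150); r=168.6
th=np.linspace(0,1.85,25); P=np.stack([r*np.cos(a0-th),r*np.sin(a0-th)],1)
D=np.diff(P,axis=0)
for d in D: print([0,round(d[0],1),round(-d[1],1)],end=" ")
print(g,case(-.07,0,.1135))
E
```

```text
t 2.1833 grasp [0.4386 0.2718 0.1134] tooly [ 0.986 -0.168  0.001] z [ 0.001  0.    -1.   ] F [-0.7  1.  -0.2] op 0.0204 gf 0.0
[0, np.float64(6.4), np.float64(-11.3)] [0, np.float64(7.2), np.float64(-10.8)] [0, np.float64(8.0), np.float64(-10.2)] [0, np.float64(8.8), np.float64(-9.6)] [0, np.float64(9.5), np.float64(-8.9)] [0, np.float64(10.2), np.float64(-8.1)] [0, np.float64(10.8), np.float64(-7.3)] [0, np.float64(11.3), np.float64(-6.4)] [0, np.float64(11.7), np.float64(-5.5)] [0, np.float64(12.1), np.float64(-4.6)] [0, np.float64(12.5), np.float64(-3.7)] [0, np.float64(12.7), np.float64(-2.7)] [0, np.float64(12.9), np.float64(-1.7)] [0, np.float64(13.0), np.float64(-0.7)] [0, np.float64(13.0), np.float64(0.3)] [0, np.float64(12.9), np.float64(1.3)] [0, np.float64(12.8), np.float64(2.3)] [0, np.float64(12.6), np.float64(3.2)] [0, np.float64(12.3), np.float64(4.2)] [0, np.float64(11.9), np.float64(5.1)] [0, np.float64(11.5), np.float64(6.0)] [0, np.float64(11.0), np.float64(6.9)] [0, np.float64(10.4), np.float64(7.7)] [0, np.float64(9.8), np.float64(8.5)] [0.43855993 0.27184076 0.11336044] [0.43807524 0.26972203 0.1135    ]
```

Request:
apply_moves([
  [[0,0,0],[0,0,0]],
  [[0,0,0],[0,0,0]],
  [[0,0,0],[0,0,0]],
  [[0,0,0],[0,0,0]],
  [[0,6.4,-11.3],[0,0,0]],
  [[0,7.2,-10.8],[0,0,0]],
  [[0,8,-10.2],[0,0,0]],
  [[0,8.8,-9.6],[0,0,0]],
  [[0,9.5,-8.9],[0,0,0]],
  [[0,10.2,-8.1],[0,0,0]],
])

```text
t: 3.02
tool_pos: [0.4867, 0.2635, 0.34]
orientation: [-2.398, -2.025, 0.005]
force: [-8.2, -2.3, 7.0]
opening: 0.0112
gripper_force: 15.0
```

```bash
python3 - <<'E'
from h import *
show()
E
```

```text
t 3.0167 grasp [0.486  0.2635 0.173 ] tooly [ 0.986 -0.167 -0.004] z [-0.004 -0.    -1.   ] F [-8.2 -2.3  7. ] op 0.0112 gf 15.0
```

Request:
apply_moves([
  [[0,10.8,-7.3],[0,0,0]],
  [[0,11.3,-6.4],[0,0,0]],
  [[0,11.7,-5.5],[0,0,0]],
  [[0,12.1,-4.6],[0,0,0]],
  [[0,12.5,-3.7],[0,0,0]],
  [[0,12.7,-2.7],[0,0,0]],
  [[0,12.9,-1.7],[0,0,0]],
  [[0,13,-0.7],[0,0,0]],
  [[0,13,0.3],[0,0,0]],
])

```text
t: 3.77
tool_pos: [0.5967, 0.2442, 0.3714]
orientation: [2.401, 2.025, -0.001]
force: [-1.5, -1.9, 0.9]
opening: 0.0114
gripper_force: 15.0
```

```bash
python3 - <<'E'
from h import *
show()
E
```

```text
t 3.7667 grasp [0.5966 0.2441 0.2044] tooly [ 0.986 -0.169 -0.   ] z [-0.    -0.001 -1.   ] F [-1.5 -1.9  0.9] op 0.0114 gf 15.0
```

Request:
apply_moves([
  [[0,12.9,1.3],[0,0,0]],
  [[0,12.8,2.3],[0,0,0]],
  [[0,12.6,3.2],[0,0,0]],
  [[0,12.3,4.2],[0,0,0]],
  [[0,11.9,5.1],[0,0,0]],
  [[0,11.5,6.0],[0,0,0]],
  [[0,11,6.9],[0,0,0]],
  [[0,10.4,7.7],[0,0,0]],
  [[0,9.8,8.5],[0,0,0]],
  [[0,0,0],[0,0,0]],
])

```text
t: 4.6
tool_pos: [0.7012, 0.2258, 0.324]
orientation: [2.402, 2.023, -0.001]
force: [0.7, -3.5, -0.2]
opening: 0.0114
gripper_force: 15.0
```

Request:
apply_moves([
  [[0,0,0],[0,0,0]],
  [[0,0,0],[0,0,0]],
  [[0,0,0],[0,0,0]],
  [[0,0,-5],[0,0,0]],
  [[0,0,-15],[0,0,0]],
  [[0,0,-25],[0,0,0]],
  [[0,0,-25],[0,0,0]],
], claw=0.26)

```text
t: 5.18
tool_pos: [0.6993, 0.2273, 0.3973]
orientation: [-2.4, -2.026, 0.002]
force: [0.5, 0.2, 0.7]
opening: 0.0241
gripper_force: 0.0
```

```bash
python3 - <<'E'
from h import *
show()
im,d,W=cloud("top"); cv2.imwrite("pics/top1.png",im); np.save("pics/top1.npy",W)
E
```

```text
t 5.1833 grasp [0.6991 0.2273 0.2303] tooly [ 0.986 -0.168 -0.001] z [-0.001 -0.    -1.   ] F [0.5 0.2 0.7] op 0.0241 gf 0.0
```

View pics/top1.png

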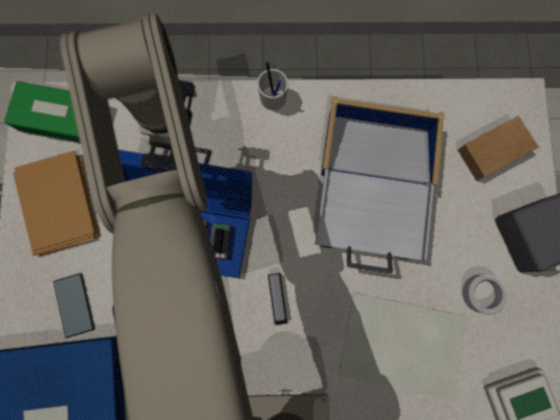

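The lid stands open, and the arm hides most of the tray; one rib shows at (220,240), running along the case's x. I'll clear the arm.

```bash
python3 - <<'E'
from h import *
plan([((.68,.21,.27),None,1),((.45,.0,.29),Ry(CY+1.5),12)])
E
```

```text
1 x [[-21.2, -18.0, -31.7], [0.0, 0.0, 0.0]] norm 42.1
12 x [[-6.4, -27.7, -1.8], [0.0008, 0.0003, -0.1244]] norm 28.4
```

Request:
apply_moves([
  [[-18,-18,-31],[0,0,0]],
  [[-6.4,-27.7,-1.8],[0,0,-0.1244]],
  [[-6.4,-27.7,-1.8],[0,0,-0.1244]],
  [[-6.4,-27.7,-1.8],[0,0,-0.1244]],
  [[-6.4,-27.7,-1.8],[0,0,-0.1244]],
  [[-6.4,-27.7,-1.8],[0,0,-0.1244]],
  [[-6.4,-27.7,-1.8],[0,0,-0.1244]],
  [[-6.4,-27.7,-1.8],[0,0,-0.1244]],
  [[-6.4,-27.7,-1.8],[0,0,-0.1244]],
  [[-6.4,-27.7,-1.8],[0,0,-0.1244]],
  [[-6.4,-27.7,-1.8],[0,0,-0.1244]],
  [[-6.4,-27.7,-1.8],[0,0,-0.1244]],
], claw=0.6)

```text
t: 6.23
tool_pos: [0.453, 0.0303, 0.4486]
orientation: [0.57, 3.087, 0.001]
force: [-0.3, -0.6, 0.4]
opening: 0.0559
gripper_force: 0.0
```

```bash
python3 - <<'E'
from h import *
show(); print(st()["q"].round(2))
im,d,W=cloud("top"); cv2.imwrite("pics/top2.png",im); np.save("pics/top2.npy",W)
E
```

```text
t 6.2333 grasp [0.4535 0.0303 0.2816] tooly [0.357 0.934 0.001] z [ 0.003  0.    -1.   ] F [-0.3 -0.6  0.4] op 0.0559 gf 0.0
[-0.05 -0.29  1.81  0.    1.62 -1.25]
```

View pics/top2.png

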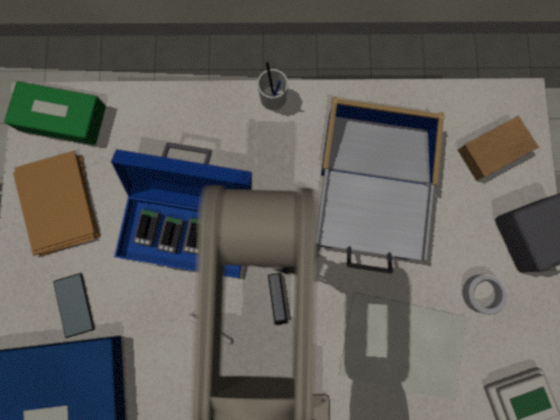

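Three ribs show at (147,228), (171,235) and (193,236); the fourth clock, seen before at (220,240), is under the arm. Next I measure.

```bash
cat >> h.py <<'E'
def clocks(W,frame="case"):
    o,yaw,zt,lx,ly=((.507,.2575),CY,.063,.076,.158) if frame=="case" else ((.541,-.226),SY,.138,.1,.13)
    D=W[...,:2]-np.array(o); c,s=np.cos(yaw),np.sin(yaw); X=D[...,0]*c+D[...,1]*s; Y=-D[...,0]*s+D[...,1]*c; Z=W[...,2]
    m=(abs(X)<lx)&(abs(Y)<ly)&(abs(Z-zt)<.009)
    n,l,S,_=cv2.connectedComponentsWithStats(m.astype(np.uint8),connectivity=4)
    for k in range(1,n):
        if S[k,4]<25: continue
        a=np.stack([X[l==k],Y[l==k]],1)*1000; r=cv2.minAreaRect(a.astype(np.float32))
        (cx,cy),(w,h),an=r
        if w<h: an-=90
        an=(an+90)%180-90
        print(frame,"px",S[k,:4].tolist(),"xy mm",round(cx,1),round(cy,1),"size",round(max(w,h)),round(min(w,h)),"ang",round(an,1),"z",np.median(Z[l==k]).round(4))
E
python3 - <<'E'
from h import *
clocks(np.load("pics/top2.npy")); print(); clocks(np.load("pics/top1.npy"))
plan([(case(0,.12,.1),Ry(CY+np.pi/2),12)])
E
```

```text
case px [137, 214, 13, 24] xy mm 8.3 97.5 size 59 21 ang -0.4 z 0.062
case px [161, 221, 14, 24] xy mm 1.2 33.2 size 60 20 ang -2.5 z 0.0618
case px [187, 222, 13, 25] xy mm 7.6 -30.1 size 60 21 ang -1.0 z 0.062

case px [214, 228, 10, 24] xy mm 4.3 -95.3 size 59 20 ang 4.7 z 0.0618
12 x [[1.7, 29.7, 15.1], [-0.0002, 0.0003, -0.0145]] norm 33.4
```

```bash
python3 - <<'E'
from h import *
plan([(case(.0083,.0975,.11),Ry(CY+np.pi/2),12),(case(.0083,.0975,.055),None,4)])
E
```

```text
12 x [[0.9, 27.9, 14.3], [-0.0002, 0.0003, -0.0145]] norm 31.4
4 x [[0.0, 0.0, 13.8], [0.0, 0.0, 0.0]] norm 13.8
```

Request:
apply_moves([
  [[0.9,27.9,14.3],[0,0,-0.0145]],
  [[0.9,27.9,14.3],[0,0,-0.0145]],
  [[0.9,27.9,14.3],[0,0,-0.0145]],
  [[0.9,27.9,14.3],[0,0,-0.0145]],
  [[0.9,27.9,14.3],[0,0,-0.0145]],
  [[0.9,27.9,14.3],[0,0,-0.0145]],
  [[0.9,27.9,14.3],[0,0,-0.0145]],
  [[0.9,27.9,14.3],[0,0,-0.0145]],
  [[0.9,27.9,14.3],[0,0,-0.0145]],
  [[0.9,27.9,14.3],[0,0,-0.0145]],
  [[0.9,27.9,14.3],[0,0,-0.0145]],
  [[0.9,27.9,14.3],[0,0,-0.0145]],
])

```text
t: 7.28
tool_pos: [0.5407, 0.3559, 0.2761]
orientation: [0.31, 3.125, 0.002]
force: [0.4, -0.2, 0.2]
opening: 0.0557
gripper_force: 0.0
```

```bash
python3 - <<'E'
from h import *
show()
im,d,W=cloud("side"); cv2.imwrite("pics/side1.png",im); clocks(W)
plan([(case(.0083,.0975,.055),Ry(CY+np.pi/2),5)])
E
```

```text
t 7.2833 grasp [0.5411 0.3561 0.1091] tooly [0.196 0.981 0.001] z [ 0.002  0.001 -1.   ] F [ 0.4 -0.2  0.2] op 0.0557 gf 0.0
case px [169, 146, 26, 12] xy mm 9.6 94.2 size 60 21 ang -1.1 z 0.0605
case px [176, 160, 26, 14] xy mm 1.3 30.6 size 59 23 ang -2.7 z 0.0607
case px [188, 173, 27, 15] xy mm 8.1 -32.8 size 59 23 ang 2.5 z 0.0606
case px [198, 189, 28, 17] xy mm 5.1 -98.5 size 60 22 ang 3.9 z 0.0608
5 x [[1.2, -1.7, 10.0], [0.0002, -0.0005, -0.0038]] norm 10.2
```

Request:
apply_moves([
  [[1.2,-1.7,10],[0,0,-0.0038]],
  [[1.2,-1.7,10],[0,0,-0.0038]],
  [[1.2,-1.7,10],[0,0,-0.0038]],
  [[1.2,-1.7,10],[0,0,-0.0038]],
  [[1.2,-1.7,10],[0,0,-0.0038]],
  [[0,0,0],[0,0,0]],
  [[0,0,0],[0,0,0]],
])

```text
t: 7.92
tool_pos: [0.5326, 0.3461, 0.2244]
orientation: [-0.283, -3.128, 0.001]
force: [0.6, -0.1, 0.3]
opening: 0.0563
gripper_force: 0.0
```

```bash
python3 - <<'E'
from h import *
show(); print(case(.0083,.0975,.055))
E
```

```text
t 7.9167 grasp [0.5324 0.3459 0.0574] tooly [ 0.179  0.984 -0.001] z [-0.001 -0.001 -1.   ] F [ 0.6 -0.1  0.3] op 0.0563 gf 0.0
[0.53219605 0.35205315 0.055     ]
```

Request:
apply_moves([
  [[0,4,1],[0,0,0]],
  [[0,0,0],[0,0,0]],
  [[0,0,0],[0,0,0]],
  [[0,0,0],[0,0,0]],
  [[0,0,0],[0,0,0]],
  [[0,0,0],[0,0,0]],
  [[0,0,0],[0,0,0]],
], claw=0, newtons=35)

```text
t: 8.5
tool_pos: [0.5337, 0.351, 0.2244]
orientation: [0.281, 3.129, 0.001]
force: [0.5, 0.8, 1.3]
opening: 0.0199
gripper_force: 34.9
```

```bash
python3 - <<'E'
from h import *
show(); print(case(.0083,.0975,.055))
# lift then travel to board slot y=+93
s=st(); 
g=case(.0083,.0975,.195)
plan([(g,None,4),(sta(0,.093,.19),Ry(SY+np.pi/2),14),(sta(0,.093,.132),None,4)])
E
```

```text
t 8.5 grasp [0.5338 0.351  0.0574] tooly [0.178 0.984 0.   ] z [ 0.  0. -1.] F [0.5 0.8 1.3] op 0.0199 gf 34.9
[0.53219605 0.35205315 0.055     ]
4 x [[0.4, 0.2, -34.4], [0.0, 0.0, 0.0]] norm 34.4
14 x [[-7.5, -33.9, 0.4], [0.0, 0.0, -0.0014]] norm 34.8
4 x [[0.0, 0.0, 14.5], [0.0, 0.0, 0.0]] norm 14.5
```

```bash
python3 - <<'E'
from h import *
g=case(.0083,.0975,.185)
plan([(g,None,4),(sta(0,-.093,.19),Ry(SY+np.pi/2),17),(sta(0,-.093,.132),None,4)])
E
```

```text
4 x [[0.4, 0.2, -31.9], [0.0, 0.0, 0.0]] norm 31.9
17 x [[-6.3, -38.9, -0.3], [0.0, 0.0, -0.0012]] norm 39.4
4 x [[0.0, 0.0, 14.5], [0.0, 0.0, 0.0]] norm 14.5
```

Request:
apply_moves([
  [[0,0,-20],[0,0,0]],
  [[0,0,-34],[0,0,0]],
  [[0,0,-34],[0,0,0]],
  [[0,0,-34],[0,0,0]],
  [[0,0,-10],[0,0,0]],
  [[0,0,0],[0,0,0]],
])

```text
t: 9.0
tool_pos: [0.5346, 0.3514, 0.3607]
orientation: [0.281, 3.123, 0.007]
force: [-0.4, 0.5, -0.9]
opening: 0.02
gripper_force: 34.9
```

```bash
python3 - <<'E'
from h import *
show()
plan([(sta(0,-.093,.195),Ry(SY+np.pi/2),18),(sta(0,-.093,.132),None,4)])
E
```

```text
t 9.0 grasp [0.5357 0.352  0.1938] tooly [0.178 0.984 0.005] z [ 0.007  0.004 -1.   ] F [-0.4  0.5 -0.9] op 0.02 gf 34.9
18 x [[-5.8, -36.7, -0.1], [0.0003, 0.0003, -0.0011]] norm 37.2
4 x [[0.0, 0.0, 15.7], [0.0, 0.0, 0.0]] norm 15.7
```

Request:
apply_moves([
  [[-3,-20,0],[0,0,-0.001]],
  [[-5.8,-36.7,0],[0,0,-0.001]],
  [[-5.8,-36.7,0],[0,0,-0.001]],
  [[-5.8,-36.7,0],[0,0,-0.001]],
  [[-5.8,-36.7,0],[0,0,-0.001]],
  [[-5.8,-36.7,0],[0,0,-0.001]],
  [[-5.8,-36.7,0],[0,0,-0.001]],
  [[-5.8,-36.7,0],[0,0,-0.001]],
  [[-5.8,-36.7,0],[0,0,-0.001]],
  [[-5.8,-36.7,0],[0,0,-0.001]],
  [[-5.8,-36.7,0],[0,0,-0.001]],
  [[-5.8,-36.7,0],[0,0,-0.001]],
])

```text
t: 10.0
tool_pos: [0.5252, -0.0796, 0.3533]
orientation: [-0.262, -3.127, -0.001]
force: [0.2, 1.1, -1.2]
opening: 0.0199
gripper_force: 34.9
```

Request:
apply_moves([
  [[-5.8,-36.7,0],[0,0,-0.001]],
  [[-5.8,-36.7,0],[0,0,-0.001]],
  [[-5.8,-36.7,0],[0,0,-0.001]],
  [[-5.8,-36.7,0],[0,0,-0.001]],
  [[-5.8,-36.7,0],[0,0,-0.001]],
  [[-5.8,-36.7,0],[0,0,-0.001]],
  [[-3,-17,0],[0,0,0]],
  [[0,0,0],[0,0,0]],
  [[0,0,0],[0,0,0]],
])

```text
t: 10.75
tool_pos: [0.5239, -0.3188, 0.353]
orientation: [-0.256, -3.127, -0.004]
force: [1.0, -0.3, -1.1]
opening: 0.0198
gripper_force: 34.9
```

```bash
python3 - <<'E'
from h import *
show()
im,d,W=cloud("side"); cv2.imwrite("pics/side2.png",im); clocks(W)
im,d,W=cloud("top"); cv2.imwrite("pics/top3.png",im); clocks(W)
show()
plan([(sta(0,-.093,.132),Ry(SY+np.pi/2),4)])
E
```

```text
t 10.75 grasp [ 0.5233 -0.3183  0.186 ] tooly [0.163 0.987 0.002] z [-0.003  0.003 -1.   ] F [ 1.  -0.3 -1.1] op 0.0198 gf 34.9
case px [176, 160, 26, 13] xy mm 1.8 29.7 size 59 22 ang -4.1 z 0.0608
case px [188, 173, 27, 15] xy mm 7.9 -33.3 size 59 21 ang -2.1 z 0.0605
case px [198, 189, 28, 16] xy mm 5.2 -97.9 size 61 23 ang 6.6 z 0.0607
case px [161, 221, 14, 24] xy mm 1.0 33.1 size 60 21 ang -2.5 z 0.0619
case px [187, 222, 13, 25] xy mm 7.5 -29.9 size 60 20 ang -0.9 z 0.062
case px [213, 228, 11, 24] xy mm 4.3 -94.8 size 59 20 ang 3.9 z 0.062
t 10.85 grasp [ 0.5241 -0.3168  0.1871] tooly [0.16  0.987 0.002] z [-0.002  0.002 -1.   ] F [ 0.6 -0.3 -1. ] op 0.0198 gf 34.9
4 x [[-0.5, -0.1, 13.8], [0.0005, -0.0007, -0.0005]] norm 13.8
```

View pics/side2.png

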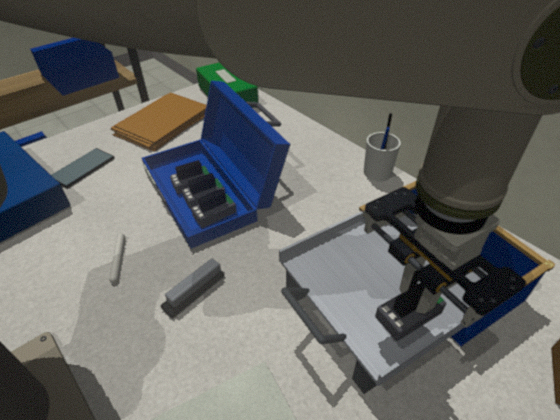

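The held clock is at (410,310), upright over the right-hand part of the board. Three remain in the case around (200,185).

Request:
apply_moves([
  [[0,0,13],[0,0,0]],
  [[0,0,14],[0,0,0]],
  [[0,0,13],[0,0,0]],
  [[0,0,8],[0,0,0]],
  [[0,0,4],[0,0,0]],
  [[0,0,0],[0,0,0]],
  [[0,0,0],[0,0,0]],
])

```text
t: 11.43
tool_pos: [0.5247, -0.3181, 0.3039]
orientation: [-0.253, -3.131, -0.0]
force: [0.6, 0.0, -1.1]
opening: 0.0198
gripper_force: 34.9
```

```bash
python3 - <<'E'
from h import *
show()
E
```

```text
t 11.4333 grasp [ 0.5247 -0.3181  0.1369] tooly [0.16  0.987 0.   ] z [-0.  0. -1.] F [ 0.6  0.  -1.1] op 0.0198 gf 34.9
```

Request:
apply_moves([
  [[0,0,2],[0,0,0]],
  [[0,0,1.5],[0,0,0]],
  [[0,0,0],[0,0,0]],
  [[0,0,0],[0,0,0]],
])

```text
t: 11.77
tool_pos: [0.5248, -0.3183, 0.3009]
orientation: [0.253, 3.131, -0.0]
force: [0.2, -0.3, -1.1]
opening: 0.02
gripper_force: 34.9
```

Request:
apply_moves([
  [[0,0,0],[0,0,0]],
  [[0,0,0],[0,0,0]],
  [[0,0,0],[0,0,0]],
  [[0,0,0],[0,0,0]],
  [[0,0,-10],[0,0,0]],
  [[0,0,-20],[0,0,0]],
  [[0,0,-20],[0,0,0]],
  [[0,0,0],[0,0,0]],
], claw=0.5)

```text
t: 12.43
tool_pos: [0.5258, -0.319, 0.3565]
orientation: [0.252, 3.125, -0.006]
force: [0.9, -0.6, 0.8]
opening: 0.0466
gripper_force: 0.0
```

```bash
python3 - <<'E'
from h import *
robot.read_camera("wrist");show()
plan([(case(.0012,.033,.115),Ry(CY+np.pi/2),15),(case(.0012,.033,.056),Ry(CY+np.pi/2-.03),5)])
E
```

```text
t 12.4833 grasp [ 0.5264 -0.3194  0.1875] tooly [ 0.161  0.987 -0.003] z [ 0.005 -0.004 -1.   ] F [-1.  -0.3 -0.4] op 0.0463 gf 0.0
15 x [[7.6, 39.9, 4.8], [-0.0002, 0.0004, 0.001]] norm 40.9
5 x [[0.0, 0.0, 11.8], [0.0, 0.0, 0.006]] norm 11.8
```

Request:
apply_moves([
  [[4,20,0],[0,0,0.001]],
  [[7.6,39.9,4.8],[0,0,0.001]],
  [[7.6,39.9,4.8],[0,0,0.001]],
  [[7.6,39.9,4.8],[0,0,0.001]],
  [[7.6,39.9,4.8],[0,0,0.001]],
  [[7.6,39.9,4.8],[0,0,0.001]],
  [[7.6,39.9,4.8],[0,0,0.001]],
  [[7.6,39.9,4.8],[0,0,0.001]],
  [[7.6,39.9,4.8],[0,0,0.001]],
  [[7.6,39.9,4.8],[0,0,0.001]],
  [[7.6,39.9,4.8],[0,0,0.001]],
  [[7.6,39.9,4.8],[0,0,0.001]],
])

```text
t: 13.48
tool_pos: [0.5138, 0.1508, 0.2972]
orientation: [-0.272, -3.129, 0.0]
force: [1.0, -0.2, 0.6]
opening: 0.0464
gripper_force: 0.0
```

Request:
apply_moves([
  [[7.6,39.9,4.8],[0,0,0.001]],
  [[7.6,39.9,4.8],[0,0,0.001]],
  [[7.6,39.9,4.8],[0,0,0.001]],
  [[4,20,4.8],[0,0,0]],
  [[0,0,0],[0,0,0]],
  [[0,0,0],[0,0,0]],
  [[0,0,0],[0,0,0]],
])

```text
t: 14.07
tool_pos: [0.5123, 0.2905, 0.2781]
orientation: [-0.276, -3.129, 0.002]
force: [-1.3, -0.4, 0.3]
opening: 0.0466
gripper_force: 0.0
```

```bash
python3 - <<'E'
from h import *
im,d,W=cloud("side"); clocks(W); clocks(W,"sta")
im,d,W=cloud("top"); clocks(W,"sta")
show()
plan([(case(.0014,.0325,.056),Ry(CY+np.pi/2-.04),6)])
E
```

```text
case px [176, 160, 26, 13] xy mm 1.9 30.6 size 59 22 ang -2.5 z 0.0606
case px [188, 173, 27, 15] xy mm 8.1 -33.4 size 58 22 ang -2.0 z 0.0608
case px [198, 189, 28, 17] xy mm 5.4 -98.4 size 60 22 ang 4.0 z 0.0604
sta px [389, 301, 40, 29] xy mm -3.5 -96.1 size 61 21 ang -3.1 z 0.1364
sta px [411, 210, 12, 25] xy mm -3.2 -92.9 size 59 21 ang -0.4 z 0.1366
t 14.1667 grasp [0.5127 0.2898 0.1117] tooly [ 0.177  0.984 -0.   ] z [-0. -0. -1.] F [-0.2 -0.7  0.1] op 0.0465 gf 0.0
6 x [[-0.2, -0.1, 9.3], [-0.0001, 0.0, 0.0063]] norm 9.3
```

Request:
apply_moves([
  [[0,0,9.3],[0,0,0.006]],
  [[0,0,9.3],[0,0,0.006]],
  [[0,0,9.3],[0,0,0.006]],
  [[0,0,9.3],[0,0,0.006]],
  [[0,0,9.3],[0,0,0.006]],
  [[0,0,8.5],[0,0,0.006]],
  [[0,0,0],[0,0,0]],
  [[0,0,0],[0,0,0]],
])

```text
t: 14.83
tool_pos: [0.5121, 0.2909, 0.2226]
orientation: [-0.333, -3.122, 0.001]
force: [-0.7, -0.3, 0.7]
opening: 0.0464
gripper_force: 0.0
```

Request:
apply_moves([
  [[0,0,0],[0,0,0]],
  [[0,0,0],[0,0,0]],
  [[0,0,0],[0,0,0]],
  [[0,0,0],[0,0,0]],
  [[0,0,0],[0,0,0]],
  [[0,0,0],[0,0,0]],
], claw=0)

```text
t: 15.33
tool_pos: [0.5127, 0.2911, 0.2241]
orientation: [0.333, 3.123, 0.0]
force: [-0.3, -0.3, 3.1]
opening: 0.0196
gripper_force: 34.9
```

Request:
apply_moves([
  [[0,0,-20],[0,0,0]],
  [[0,0,-34],[0,0,0]],
  [[0,0,-34],[0,0,0]],
  [[0,0,-34],[0,0,0]],
  [[0,0,-12],[0,0,0]],
  [[0,0,0],[0,0,0]],
  [[0,0,0],[0,0,0]],
])

```text
t: 15.92
tool_pos: [0.5124, 0.2911, 0.357]
orientation: [0.333, 3.124, 0.0]
force: [-0.0, -0.8, -3.1]
opening: 0.0198
gripper_force: 34.9
```

```bash
python3 - <<'E'
from h import *
im,d,W=cloud("side"); clocks(W)
show()
plan([(sta(-.002,-.031,.19),Ry(SY+np.pi/2),14),(sta(0,-.031,.132),None,4)])
E
```

```text
case px [188, 173, 27, 15] xy mm 8.0 -32.4 size 59 25 ang -1.7 z 0.0604
case px [198, 189, 28, 17] xy mm 5.1 -97.9 size 60 23 ang 4.4 z 0.0607
t 15.9667 grasp [0.5115 0.2907 0.1883] tooly [ 0.211  0.978 -0.002] z [-0.003 -0.001 -1.   ] F [-0.5 -0.2 -3. ] op 0.0199 gf 34.9
14 x [[-8.8, -38.1, -0.1], [-0.0001, -0.0002, -0.0038]] norm 39.1
4 x [[-0.5, 0.0, 14.5], [0.0, 0.0, 0.0]] norm 14.5
```

Request:
apply_moves([
  [[-4,-19,0],[0,0,-0.004]],
  [[-8.8,-38.1,0],[0,0,-0.004]],
  [[-8.8,-38.1,0],[0,0,-0.004]],
  [[-8.8,-38.1,0],[0,0,-0.004]],
  [[-8.8,-38.1,0],[0,0,-0.004]],
  [[-8.8,-38.1,0],[0,0,-0.004]],
  [[-8.8,-38.1,0],[0,0,-0.004]],
  [[-8.8,-38.1,0],[0,0,-0.004]],
  [[-8.8,-38.1,0],[0,0,-0.004]],
  [[-8.8,-38.1,0],[0,0,-0.004]],
  [[-8.8,-38.1,0],[0,0,-0.004]],
  [[-8.8,-38.1,0],[0,0,-0.004]],
])

```text
t: 16.97
tool_pos: [0.5279, -0.1597, 0.354]
orientation: [-0.257, -3.126, -0.003]
force: [0.1, -0.5, -1.6]
opening: 0.0197
gripper_force: 34.9
```

Request:
apply_moves([
  [[-8.8,-38.1,0],[0,0,-0.004]],
  [[-8.8,-38.1,0],[0,0,-0.004]],
  [[-5,-19,0],[0,0,-0.002]],
  [[0,0,13],[0,0,0]],
  [[0,0,13],[0,0,0]],
  [[0,0,12],[0,0,0]],
  [[0,0,0],[0,0,0]],
  [[0,0,0],[0,0,0]],
])

```text
t: 17.63
tool_pos: [0.5355, -0.254, 0.317]
orientation: [-0.239, -3.128, -0.004]
force: [-0.0, 0.7, -2.1]
opening: 0.02
gripper_force: 34.9
```

```bash
python3 - <<'E'
from h import *
im,d,W=cloud("side"); clocks(W); clocks(W,"sta"); cv2.imwrite("pics/side3.png",im)
im,d,W=cloud("top"); clocks(W,"sta")
show()
plan([(sta(-.002,-.031,.132),Ry(SY+np.pi/2),3)])
E
```

```text
case px [188, 173, 27, 15] xy mm 8.1 -32.5 size 60 23 ang 0.8 z 0.0606
case px [198, 189, 28, 17] xy mm 5.0 -98.2 size 60 23 ang 4.5 z 0.0606
sta px [361, 282, 35, 15] xy mm -15.7 -42.6 size 49 15 ang -40.4 z 0.1392
sta px [389, 301, 40, 29] xy mm -3.3 -95.6 size 61 21 ang -1.9 z 0.1363
sta px [412, 228, 9, 7] xy mm -26.3 -93.1 size 21 14 ang -74.8 z 0.1368
t 17.7333 grasp [ 0.5363 -0.2547  0.1527] tooly [0.152 0.988 0.   ] z [-0.  0. -1.] F [ 0.6  0.4 -1.4] op 0.0197 gf 34.9
3 x [[0.6, -0.6, 6.9], [0.0, -0.0, 0.0021]] norm 7.0
```

Request:
apply_moves([
  [[0.6,-0.6,7],[0,0,0.002]],
  [[0.6,-0.6,7],[0,0,0.002]],
  [[0.6,-0.6,4],[0,0,0.002]],
  [[0,0,2],[0,0,0]],
  [[0,0,0],[0,0,0]],
  [[0,0,0],[0,0,0]],
])

```text
t: 18.23
tool_pos: [0.534, -0.2573, 0.2995]
orientation: [-0.252, -3.131, -0.0]
force: [-0.8, 0.2, -2.7]
opening: 0.0197
gripper_force: 34.9
```

Request:
apply_moves([
  [[0,0,0],[0,0,0]],
  [[0,0,0],[0,0,0]],
  [[0,0,0],[0,0,0]],
  [[0,0,0],[0,0,0]],
  [[0,0,-10],[0,0,0]],
  [[0,0,-20],[0,0,0]],
  [[0,0,-20],[0,0,0]],
  [[0,0,0],[0,0,0]],
  [[0,0,0],[0,0,0]],
], claw=0.5)

```text
t: 18.98
tool_pos: [0.5346, -0.2575, 0.3521]
orientation: [0.251, 3.128, -0.003]
force: [0.5, 0.0, 0.3]
opening: 0.0466
gripper_force: 0.0
```

```bash
python3 - <<'E'
from h import *
robot.read_camera("wrist");show()
plan([(case(.0077,-.031,.115),Ry(CY+np.pi/2-.01),12)])
E
```

```text
t 19.0333 grasp [ 0.5344 -0.2574  0.1834] tooly [ 0.16   0.987 -0.001] z [ 0.001 -0.001 -1.   ] F [ 1.3 -0.6  0.4] op 0.0462 gf 0.0
12 x [[8.9, 39.3, 5.7], [-0.0, 0.0001, 0.0021]] norm 40.7
```

Request:
apply_moves([
  [[4,20,0],[0,0,0.002]],
  [[8.9,39.3,5.7],[0,0,0.002]],
  [[8.9,39.3,5.7],[0,0,0.002]],
  [[8.9,39.3,5.7],[0,0,0.002]],
  [[8.9,39.3,5.7],[0,0,0.002]],
  [[8.9,39.3,5.7],[0,0,0.002]],
  [[8.9,39.3,5.7],[0,0,0.002]],
  [[8.9,39.3,5.7],[0,0,0.002]],
  [[8.9,39.3,5.7],[0,0,0.002]],
  [[8.9,39.3,5.7],[0,0,0.002]],
  [[8.9,39.3,5.7],[0,0,0.002]],
  [[8.9,39.3,5.7],[0,0,0.002]],
])

```text
t: 20.03
tool_pos: [0.5098, 0.2077, 0.2854]
orientation: [-0.289, -3.127, 0.001]
force: [0.3, 0.2, 0.8]
opening: 0.0463
gripper_force: 0.0
```

Request:
apply_moves([
  [[4.9,19.3,5.7],[0,0,0.002]],
  [[0,0,0],[0,0,0]],
  [[0,0,0],[0,0,0]],
])

```text
t: 20.28
tool_pos: [0.5086, 0.2265, 0.2795]
orientation: [-0.288, -3.126, 0.002]
force: [-0.0, -0.1, -0.7]
opening: 0.0464
gripper_force: 0.0
```

```bash
python3 - <<'E'
from h import *
im,d,W=cloud("side"); clocks(W)
im,d,W=cloud("top"); clocks(W,"sta")
show()
plan([(case(.0077,-.031,.056),Ry(CY+np.pi/2-.02),6)])
E
```

```text
case px [188, 173, 27, 14] xy mm 8.1 -34.1 size 59 23 ang -3.7 z 0.0607
case px [198, 189, 28, 17] xy mm 5.0 -97.7 size 60 23 ang 4.5 z 0.0606
sta px [386, 205, 11, 26] xy mm -1.5 -31.4 size 60 20 ang -1.6 z 0.1366
sta px [411, 210, 12, 25] xy mm -3.1 -92.8 size 60 21 ang -0.3 z 0.1364
t 20.3833 grasp [0.5093 0.2248 0.1136] tooly [ 0.185  0.983 -0.001] z [-0.001 -0.001 -1.   ] F [-0.3  0.8 -1. ] op 0.0467 gf 0.0
6 x [[0.1, 0.1, 9.6], [-0.0002, -0.0002, 0.0015]] norm 9.6
```

Two clocks are placed well. Now the third.

Request:
apply_moves([
  [[0,0,9.5],[0,0,0.0015]],
  [[0,0,9.5],[0,0,0.0015]],
  [[0,0,9.5],[0,0,0.0015]],
  [[0,0,9.5],[0,0,0.0015]],
  [[0,0,9.5],[0,0,0.0015]],
  [[0,0,9],[0,0,0.0015]],
  [[0,0,0],[0,0,0]],
  [[0,0,0],[0,0,0]],
])

```text
t: 21.05
tool_pos: [0.5093, 0.2256, 0.2237]
orientation: [-0.306, -3.125, 0.001]
force: [0.2, 0.5, 0.2]
opening: 0.0468
gripper_force: 0.0
```

Request:
apply_moves([
  [[0,0,0],[0,0,0]],
  [[0,0,0],[0,0,0]],
  [[0,0,0],[0,0,0]],
  [[0,0,0],[0,0,0]],
  [[0,0,0],[0,0,0]],
  [[0,0,0],[0,0,0]],
], claw=0)

```text
t: 21.55
tool_pos: [0.5098, 0.2259, 0.2252]
orientation: [0.306, 3.126, 0.001]
force: [0.4, 1.2, 1.2]
opening: 0.0197
gripper_force: 35.0
```

Request:
apply_moves([
  [[0,0,-20],[0,0,0]],
  [[0,0,-34],[0,0,0]],
  [[0,0,-34],[0,0,0]],
  [[0,0,-34],[0,0,0]],
  [[0,0,-12],[0,0,0]],
  [[0,0,0],[0,0,0]],
  [[0,0,0],[0,0,0]],
])

```text
t: 22.13
tool_pos: [0.5096, 0.2257, 0.3581]
orientation: [0.306, 3.126, 0.0]
force: [-0.4, -0.7, -3.2]
opening: 0.0199
gripper_force: 35.0
```

```bash
python3 - <<'E'
from h import *
im,d,W=cloud("side"); clocks(W)
show()
plan([(sta(-.002,.031,.19),Ry(SY+np.pi/2),11)])
E
```

```text
case px [198, 189, 28, 17] xy mm 5.3 -98.7 size 60 22 ang 3.9 z 0.0606
t 22.1833 grasp [0.5087 0.2254 0.1895] tooly [ 0.194  0.981 -0.001] z [-0.002 -0.001 -1.   ] F [ 0.3  0.6 -1.9] op 0.02 gf 35.0
11 x [[-9.9, -37.1, -0.0], [-0.0001, -0.0002, -0.0033]] norm 38.4
```

Request:
apply_moves([
  [[-5,-18,0],[0,0,-0.003]],
  [[-9.9,-37.1,0],[0,0,-0.003]],
  [[-9.9,-37.1,0],[0,0,-0.003]],
  [[-9.9,-37.1,0],[0,0,-0.003]],
  [[-9.9,-37.1,0],[0,0,-0.003]],
  [[-9.9,-37.1,0],[0,0,-0.003]],
  [[-9.9,-37.1,0],[0,0,-0.003]],
  [[-9.9,-37.1,0],[0,0,-0.003]],
  [[-9.9,-37.1,0],[0,0,-0.003]],
  [[-9.9,-37.1,0],[0,0,-0.003]],
  [[-9.9,-37.1,0],[0,0,-0.003]],
  [[-4.9,-19,0],[0,0,-0.003]],
])

```text
t: 23.18
tool_pos: [0.5432, -0.1987, 0.355]
orientation: [-0.253, -3.127, -0.001]
force: [0.5, 0.7, -1.2]
opening: 0.0194
gripper_force: 35.0
```

Request:
apply_moves([
  [[0,0,13],[0,0,0]],
  [[0,0,13],[0,0,0]],
  [[0,0,12],[0,0,0]],
  [[0,0,0],[0,0,0]],
  [[0,0,0],[0,0,0]],
])

```text
t: 23.6
tool_pos: [0.5436, -0.1935, 0.3181]
orientation: [-0.247, -3.127, -0.003]
force: [0.3, 0.1, -2.0]
opening: 0.0196
gripper_force: 35.0
```

```bash
python3 - <<'E'
from h import *
im,d,W=cloud("side"); clocks(W); clocks(W,"sta")
show()
plan([(sta(-.002,.031,.133),Ry(SY+np.pi/2),3)])
E
```

```text
case px [198, 189, 28, 16] xy mm 5.1 -97.9 size 60 23 ang 5.1 z 0.0607
sta px [335, 256, 34, 15] xy mm -18.0 17.8 size 51 16 ang -39.5 z 0.1394
sta px [363, 272, 37, 27] xy mm -2.0 -34.2 size 59 20 ang -0.9 z 0.1363
sta px [389, 301, 40, 29] xy mm -2.8 -95.6 size 61 20 ang -1.7 z 0.1364
t 23.65 grasp [ 0.5438 -0.1936  0.1527] tooly [0.157 0.988 0.001] z [-0.002  0.001 -1.   ] F [-0.  -0.6 -1.4] op 0.0199 gf 35.0
3 x [[-0.0, -0.4, 6.6], [0.0002, -0.0006, 0.0004]] norm 6.6
```

Request:
apply_moves([
  [[0,-0.4,7],[0,0,0]],
  [[0,-0.4,7],[0,0,0]],
  [[0,-0.4,4],[0,0,0]],
  [[0,0,2],[0,0,0]],
  [[0,0,0],[0,0,0]],
  [[0,0,0],[0,0,0]],
])

```text
t: 24.15
tool_pos: [0.5441, -0.1963, 0.3008]
orientation: [0.25, 3.131, -0.0]
force: [0.1, 0.6, -1.5]
opening: 0.0196
gripper_force: 35.0
```

Request:
apply_moves([
  [[0,0,0],[0,0,0]],
  [[0,0,0],[0,0,0]],
  [[0,0,0],[0,0,0]],
  [[0,0,0],[0,0,0]],
  [[0,0,-10],[0,0,0]],
  [[0,0,-20],[0,0,0]],
  [[0,0,-20],[0,0,0]],
  [[0,0,0],[0,0,0]],
  [[0,0,0],[0,0,0]],
], claw=0.5)

```text
t: 24.9
tool_pos: [0.5447, -0.1966, 0.3531]
orientation: [0.25, 3.128, -0.002]
force: [-0.2, -0.8, 0.3]
opening: 0.0458
gripper_force: 0.0
```

```bash
python3 - <<'E'
from h import *
im,d,W=cloud("side"); clocks(W);show()
plan([(case(.0047,-.096,.115),Ry(CY+np.pi/2+.07),10)])
E
```

```text
case px [198, 189, 28, 17] xy mm 5.2 -98.2 size 60 23 ang 2.2 z 0.0606
t 24.95 grasp [ 0.5445 -0.1965  0.1845] tooly [ 0.159  0.987 -0.   ] z [ 0.001 -0.001 -1.   ] F [-0.4 -0.6 -0.2] op 0.0464 gf 0.0
10 x [[9.7, 34.9, 6.9], [-0.0, 0.0001, -0.0054]] norm 36.9
```

Request:
apply_moves([
  [[5,17,0],[0,0,-0.005]],
  [[9.7,34.9,6.9],[0,0,-0.005]],
  [[9.7,34.9,6.9],[0,0,-0.005]],
  [[9.7,34.9,6.9],[0,0,-0.005]],
  [[9.7,34.9,6.9],[0,0,-0.005]],
  [[9.7,34.9,6.9],[0,0,-0.005]],
  [[9.7,34.9,6.9],[0,0,-0.005]],
  [[9.7,34.9,6.9],[0,0,-0.005]],
  [[9.7,34.9,6.9],[0,0,-0.005]],
  [[9.7,34.9,6.9],[0,0,-0.005]],
  [[4.7,18,6.9],[0,0,-0.005]],
  [[0,0,0],[0,0,0]],
])

```text
t: 25.95
tool_pos: [0.4926, 0.1657, 0.2789]
orientation: [-0.157, -3.133, 0.0]
force: [0.9, -0.2, -0.8]
opening: 0.0465
gripper_force: 0.0
```

```bash
python3 - <<'E'
from h import *
im,d,W=cloud("side"); clocks(W)
im,d,W=cloud("top"); clocks(W,"sta")
show()
plan([(case(.0047,-.096,.056),Ry(CY+np.pi/2+.07),6)])
E
```

```text
case px [198, 189, 28, 17] xy mm 5.0 -98.5 size 59 21 ang 3.6 z 0.0608
sta px [360, 202, 12, 26] xy mm -2.6 30.4 size 59 20 ang -0.6 z 0.1368
sta px [386, 205, 12, 26] xy mm -1.5 -31.2 size 60 20 ang -2.8 z 0.1368
sta px [412, 210, 11, 25] xy mm -3.3 -92.9 size 60 21 ang -1.4 z 0.1369
t 26.05 grasp [0.4935 0.1627 0.1134] tooly [ 0.102  0.995 -0.001] z [-0.002 -0.001 -1.   ] F [ 0.6 -1.   0.4] op 0.0466 gf 0.0
6 x [[-0.2, -0.1, 9.6], [-0.0002, -0.0004, 0.0005]] norm 9.6
```

Request:
apply_moves([
  [[0,0,9.5],[0,0,0]],
  [[0,0,9.5],[0,0,0]],
  [[0,0,9.5],[0,0,0]],
  [[0,0,9.5],[0,0,0]],
  [[0,0,9.5],[0,0,0]],
  [[0,0,9],[0,0,0]],
  [[0,0,0],[0,0,0]],
  [[0,0,0],[0,0,0]],
])

```text
t: 26.72
tool_pos: [0.4943, 0.1624, 0.2243]
orientation: [-0.164, -3.136, 0.001]
force: [0.4, 0.6, 0.3]
opening: 0.0467
gripper_force: 0.0
```

Request:
apply_moves([
  [[0,0,0],[0,0,0]],
  [[0,0,0],[0,0,0]],
  [[0,0,0],[0,0,0]],
  [[0,0,0],[0,0,0]],
  [[0,0,0],[0,0,0]],
  [[0,0,0],[0,0,0]],
], claw=0)

```text
t: 27.22
tool_pos: [0.4949, 0.1627, 0.2257]
orientation: [0.164, 3.137, 0.0]
force: [-0.3, 1.1, 1.4]
opening: 0.0198
gripper_force: 35.0
```

Request:
apply_moves([
  [[0,0,-20],[0,0,0]],
  [[0,0,-34],[0,0,0]],
  [[0,0,-34],[0,0,0]],
  [[0,0,-34],[0,0,0]],
  [[0,0,-12],[0,0,0]],
  [[0,0,0],[0,0,0]],
  [[0,0,0],[0,0,0]],
])

```text
t: 27.8
tool_pos: [0.4947, 0.1626, 0.3586]
orientation: [0.164, 3.137, 0.0]
force: [-0.4, 0.0, -2.6]
opening: 0.0197
gripper_force: 35.0
```

```bash
python3 - <<'E'
from h import *
im,d,W=cloud("side"); clocks(W)
show()
plan([(sta(-.002,.093,.19),Ry(SY+np.pi/2),10)])
E
```

```text
t 27.85 grasp [0.4937 0.1624 0.1901] tooly [ 0.104  0.995 -0.001] z [-0.002 -0.001 -1.   ] F [-0.8 -0.6 -2.2] op 0.0199 gf 35.0
10 x [[-9.7, -28.6, 0.0], [-0.0001, -0.0002, 0.0055]] norm 30.2
```

Request:
apply_moves([
  [[-5,-14,0],[0,0,0.0055]],
  [[-9.7,-28.6,0],[0,0,0.0055]],
  [[-9.7,-28.6,0],[0,0,0.0055]],
  [[-9.7,-28.6,0],[0,0,0.0055]],
  [[-9.7,-28.6,0],[0,0,0.0055]],
  [[-9.7,-28.6,0],[0,0,0.0055]],
  [[-9.7,-28.6,0],[0,0,0.0055]],
  [[-9.7,-28.6,0],[0,0,0.0055]],
  [[-9.7,-28.6,0],[0,0,0.0055]],
  [[-9.7,-28.6,0],[0,0,0.0055]],
  [[-4.7,-14.6,0],[0,0,0]],
  [[0,0,0],[0,0,0]],
])

```text
t: 28.85
tool_pos: [0.5526, -0.1363, 0.3561]
orientation: [-0.255, -3.127, -0.0]
force: [-0.3, 0.7, -1.9]
opening: 0.0194
gripper_force: 35.0
```

Request:
apply_moves([
  [[0,0,13],[0,0,0]],
  [[0,0,13],[0,0,0]],
  [[0,0,10],[0,0,0]],
  [[0,0,0],[0,0,0]],
  [[0,0,0],[0,0,0]],
])

```text
t: 29.27
tool_pos: [0.5526, -0.1324, 0.3214]
orientation: [-0.247, -3.129, -0.001]
force: [0.2, 0.4, -0.5]
opening: 0.0201
gripper_force: 35.0
```

```bash
python3 - <<'E'
from h import *
im,d,W=cloud("side"); clocks(W); clocks(W,"sta")
show()
plan([(sta(-.002,.093,.133),Ry(SY+np.pi/2),3)])
E
```

```text
sta px [314, 233, 31, 13] xy mm -15.9 80.3 size 50 14 ang -31.8 z 0.1402
sta px [337, 247, 36, 24] xy mm -2.7 27.3 size 60 21 ang 0.2 z 0.1362
sta px [363, 272, 37, 27] xy mm -1.7 -34.5 size 60 20 ang -2.0 z 0.1363
sta px [389, 301, 40, 30] xy mm -3.0 -95.9 size 61 20 ang -1.7 z 0.1364
t 29.3167 grasp [ 0.5529 -0.1326  0.1555] tooly [0.157 0.988 0.   ] z [-0.001  0.001 -1.   ] F [ 0.9  0.6 -0.6] op 0.02 gf 35.0
3 x [[-0.3, -0.4, 7.5], [0.0001, -0.0004, 0.0003]] norm 7.5
```

Request:
apply_moves([
  [[-0.3,-0.4,7],[0,0,0]],
  [[-0.3,-0.4,8],[0,0,0]],
  [[-0.3,-0.4,5],[0,0,0]],
  [[0,0,2.5],[0,0,0]],
  [[0,0,0],[0,0,0]],
  [[0,0,0],[0,0,0]],
])

```text
t: 29.82
tool_pos: [0.5539, -0.135, 0.3006]
orientation: [0.25, 3.132, 0.0]
force: [-0.0, -0.1, -1.1]
opening: 0.0195
gripper_force: 35.0
```

Request:
apply_moves([
  [[0,0,0],[0,0,0]],
  [[0,0,0],[0,0,0]],
  [[0,0,0],[0,0,0]],
  [[0,0,0],[0,0,0]],
  [[0,0,-10],[0,0,0]],
  [[0,0,-20],[0,0,0]],
  [[0,0,-35],[0,0,0]],
  [[0,0,-35],[0,0,0]],
  [[0,0,0],[0,0,0]],
], claw=0.5)

```text
t: 30.57
tool_pos: [0.5554, -0.1354, 0.4102]
orientation: [0.249, 3.12, -0.005]
force: [1.4, 0.1, 0.6]
opening: 0.046
gripper_force: 0.0
```

```bash
python3 - <<'E'
from h import *
im,d,W=cloud("side"); clocks(W,"sta");cv2.imwrite("pics/side4.png",im);show()
print(st()["q"].round(2), sta(-.125,0,.11))
plan([(sta(-.125,0,.2),Ry(SY),12)])
E
```

```text
sta px [316, 225, 33, 22] xy mm -2.8 89.1 size 59 21 ang 1.2 z 0.1361
sta px [337, 247, 36, 25] xy mm -2.5 27.4 size 60 21 ang -0.1 z 0.1362
sta px [363, 272, 37, 27] xy mm -1.7 -34.4 size 59 21 ang -0.3 z 0.1364
sta px [389, 301, 40, 29] xy mm -3.6 -96.0 size 60 21 ang -2.4 z 0.1363
t 30.6167 grasp [ 0.5567 -0.1358  0.2401] tooly [ 0.159  0.987 -0.002] z [ 0.009 -0.003 -1.   ] F [ 0.  -0.7  0.5] op 0.0463 gf 0.0
[-0.33  0.05  1.57 -0.    1.51 -1.74] [ 0.41757674 -0.20620864  0.11      ]
12 x [[3.1, -14.0, 3.3], [0.0005, 0.0007, 0.1309]] norm 14.7
```

View pics/side4.png

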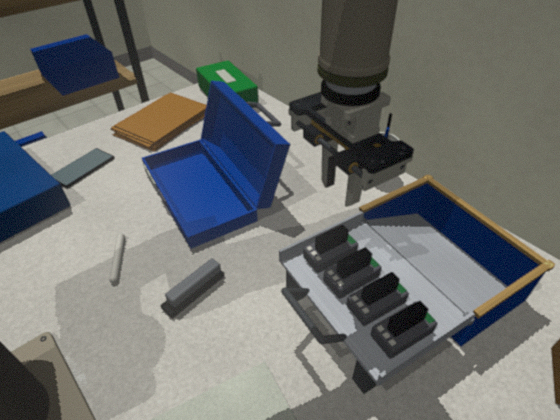

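All four clocks stand on the flat board, at about (330,240), (352,265), (378,293) and (405,325), and the case is empty. Next I go to the board handle.

```bash
python3 - <<'E'
from h import *
plan([(sta(-.125,0,.2),Ry(SY),14)])
E
```

```text
14 x [[2.5, -12.0, 2.8], [0.0004, 0.0006, 0.1122]] norm 12.6
```

Request:
apply_moves([
  [[2.5,-12,2.8],[0,0,0.1122]],
  [[2.5,-12,2.8],[0,0,0.1122]],
  [[2.5,-12,2.8],[0,0,0.1122]],
  [[2.5,-12,2.8],[0,0,0.1122]],
  [[2.5,-12,2.8],[0,0,0.1122]],
  [[2.5,-12,2.8],[0,0,0.1122]],
  [[2.5,-12,2.8],[0,0,0.1122]],
  [[2.5,-12,2.8],[0,0,0.1122]],
  [[2.5,-12,2.8],[0,0,0.1122]],
  [[2.5,-12,2.8],[0,0,0.1122]],
  [[2.5,-12,2.8],[0,0,0.1122]],
  [[2.5,-12,2.8],[0,0,0.1122]],
])

```text
t: 31.62
tool_pos: [0.4398, -0.2108, 0.3665]
orientation: [-2.154, -2.286, 0.0]
force: [-0.8, 0.2, -0.5]
opening: 0.0465
gripper_force: 0.0
```

Request:
apply_moves([
  [[2.5,-12,2.8],[0,0,0.1122]],
  [[2.5,-12,2.8],[0,0,0.1122]],
  [[0,0,0],[0,0,0]],
  [[0,0,0],[0,0,0]],
], claw=0.4)

```text
t: 31.95
tool_pos: [0.4163, -0.2058, 0.3613]
orientation: [-2.388, -2.041, -0.0]
force: [0.4, -0.1, -0.3]
opening: 0.0371
gripper_force: 0.0
```

```bash
python3 - <<'E'
from h import *
im,d,W=cloud("side"); clocks(W,"sta");show()
# bar position from side view: points near the expected bar
D=W[...,:2]-np.array((.541,-.226)); c,s=np.cos(SY),np.sin(SY); X=D[...,0]*c+D[...,1]*s; Y=-D[...,0]*s+D[...,1]*c; Z=W[...,2]
m=(abs(X+.125)<.02)&(abs(Y)<.035)&(Z>.1)&(Z<.125); print(m.sum(),X[m].min(),X[m].max(),np.percentile(X[m],[10,50,90]),Z[m].max())
plan([(sta(-.125,0,.105),Ry(SY),7)])
E
```

```text
sta px [337, 247, 36, 24] xy mm -2.9 27.4 size 60 21 ang 0.2 z 0.1363
sta px [363, 272, 37, 26] xy mm -1.9 -34.4 size 60 20 ang -0.8 z 0.1363
sta px [389, 301, 40, 29] xy mm -3.2 -95.9 size 61 20 ang -1.6 z 0.1364
t 32.0 grasp [ 0.4169 -0.206   0.1947] tooly [ 0.988 -0.155  0.   ] z [ 0. -0. -1.] F [-0.1 -1.   0.6] op 0.0374 gf 0.0
296 -0.13022757864604292 -0.11807845415433516 [-0.12953764 -0.12594977 -0.12062306] 0.11680360620821785
7 x [[-0.0, 0.1, 12.8], [0.0001, 0.0, 0.0005]] norm 12.8
```

Request:
apply_moves([
  [[0,0,12.8],[0,0,0]],
  [[0,0,12.8],[0,0,0]],
  [[0,0,12.8],[0,0,0]],
  [[0,0,12.8],[0,0,0]],
  [[0,0,12.8],[0,0,0]],
  [[0,0,12.8],[0,0,0]],
  [[0,0,12.8],[0,0,0]],
  [[0,0,0],[0,0,0]],
  [[0,0,0],[0,0,0]],
])

```text
t: 32.75
tool_pos: [0.4168, -0.2058, 0.2715]
orientation: [-2.387, -2.04, 0.001]
force: [0.2, 0.5, 0.2]
opening: 0.0375
gripper_force: 0.0
```

Request:
apply_moves([
  [[0,0,0],[0,0,0]],
  [[0,0,0],[0,0,0]],
  [[0,0,0],[0,0,0]],
  [[0,0,0],[0,0,0]],
  [[0,0,0],[0,0,0]],
  [[0,0,0],[0,0,0]],
], claw=0, newtons=30)

```text
t: 33.25
tool_pos: [0.4171, -0.2061, 0.2726]
orientation: [2.39, 2.037, 0.001]
force: [3.1, -0.7, 1.5]
opening: 0.0113
gripper_force: 30.0
```

```bash
python3 - <<'E'
from h import *
show(); im,d,W=cloud("top"); clocks(W,"sta")
a=np.array([0,.1,.2,.25,.3,.35,.4,.45,.5,.55,.6]); P=np.stack([-230*np.cos(a)+30*np.sin(a),230*np.sin(a)+30*np.cos(a)],1)
print(np.c_[a[1:],np.diff(P,axis=0)].round(2).tolist())
E
```

```text
t 33.25 grasp [ 0.4174 -0.2062  0.1056] tooly [ 0.987 -0.159  0.002] z [ 0.002 -0.001 -1.   ] F [ 3.1 -0.7  1.5] op 0.0113 gf 30.0
sta px [334, 198, 12, 26] xy mm -1.9 92.1 size 61 20 ang -0.2 z 0.137
sta px [360, 202, 12, 25] xy mm -2.7 30.5 size 59 21 ang 0.2 z 0.1368
sta px [387, 205, 11, 18] xy mm 7.2 -31.2 size 43 20 ang -2.4 z 0.1366
sta px [412, 210, 11, 21] xy mm 2.7 -93.4 size 48 22 ang -3.1 z 0.1367
[[0.1, 4.14, 22.81], [0.2, 6.4, 22.28], [0.25, 4.03, 10.87], [0.3, 4.57, 10.66], [0.35, 5.09, 10.42], [0.4, 5.61, 10.15], [0.45, 6.11, 9.86], [0.5, 6.59, 9.54], [0.55, 7.06, 9.2], [0.6, 7.51, 8.83]]
```

All four are on the board and the bar is gripped (11 mm). Raising slowly.

Request:
apply_moves([
  [[0,0.8,-4.6],[0,0,0]],
  [[0,0.8,-4.6],[0,0,0]],
  [[0,0.8,-4.6],[0,0,0]],
  [[0,0.8,-4.5],[0,0,0]],
  [[0,0.9,-4.5],[0,0,0]],
  [[0,1.3,-4.5],[0,0,0]],
  [[0,1.3,-4.5],[0,0,0]],
  [[0,1.3,-4.5],[0,0,0]],
  [[0,1.3,-4.4],[0,0,0]],
  [[0,1.2,-4.4],[0,0,0]],
  [[0,0,0],[0,0,0]],
  [[0,0,0],[0,0,0]],
])

```text
t: 34.3
tool_pos: [0.427, -0.2077, 0.3165]
orientation: [2.391, 2.037, -0.0]
force: [7.2, -2.5, -8.7]
opening: 0.0111
gripper_force: 30.0
```

```bash
cat >> h.py <<'E'
def tilt():
    """tilt of the board from the side view, and black/grey clock ribs along the tilted board x (mm from board_mid)"""
    show(); im,d,W=cloud("side")
    D=W[...,:2]-np.array((.541,-.226)); c,s=np.cos(SY),np.sin(SY); X=D[...,0]*c+D[...,1]*s; Y=-D[...,0]*s+D[...,1]*c; Z=W[...,2]
    g=R.from_rotvec(st()["orientation"]).as_matrix()[:,2]*.167+st()["tool_pos"]-np.array((.541,-.226,0)); hx=g[0]*c+g[1]*s-.105
    th=np.arctan2(30,230)*-1+np.arctan2(g[2]+.005-.08,-hx)
    m=(abs(Y)<.125)&(X>-.06-.03)&(X<.09)
    U=(X-.105); x=U*np.cos(th)-(Z-.08)*np.sin(th); z=U*np.sin(th)+(Z-.08)*np.cos(th); x=x+.105
    face=m&(abs(z)<.012); A=np.polyfit(X[face],Z[face],1)[0]
    print("tilt arm",th.round(3),"face",-np.arctan(A).round(3))
    for y0 in(-.096,-.0345,.0275,.09):
        r=(abs(z-.058)<.01)&(abs(Y-y0)<.022)&(x>-.1)&(x<.14); print(y0,r.sum(),(np.percentile(x[r],[3,97])*1000).round(0) if r.sum()>10 else None)
    return im,W
E
python3 - <<'E'
from h import *
im,W=tilt(); cv2.imwrite("pics/side5.png",im)
E
```

```text
t 34.3 grasp [ 0.427  -0.2077  0.1495] tooly [ 0.987 -0.159  0.   ] z [ 0. -0. -1.] F [ 7.2 -2.5 -8.7] op 0.0111 gf 30.0
tilt arm 0.195 face 0.184
-0.096 521 [-33.  23.]
-0.0345 448 [-31.  26.]
0.0275 86 [-33. -11.]
0.09 0 None
```

Request:
apply_moves([
  [[0,1,-2.7],[0,0,0]],
  [[0,1,-2.7],[0,0,0]],
  [[0,1,-2.7],[0,0,0]],
  [[0,1,-2.7],[0,0,0]],
  [[0,0,0],[0,0,0]],
  [[0,0,0],[0,0,0]],
  [[0,0,0],[0,0,0]],
  [[0,0,0],[0,0,0]],
])

```text
t: 35.02
tool_pos: [0.4307, -0.2083, 0.3268]
orientation: [-2.391, -2.037, 0.001]
force: [4.8, -3.6, -8.4]
opening: 0.0109
gripper_force: 30.0
```

```bash
python3 - <<'E'
from h import *
im,W=tilt()
E
```

```text
t 35.0167 grasp [ 0.4306 -0.2083  0.1598] tooly [ 0.987 -0.159 -0.001] z [-0.001 -0.    -1.   ] F [ 4.8 -3.6 -8.4] op 0.0109 gf 30.0
tilt arm 0.243 face 0.229
-0.096 499 [-33.  22.]
-0.0345 433 [-31.  25.]
0.0275 101 [-33.  -6.]
0.09 1 None
```

Request:
apply_moves([
  [[0,1.1,-2.7],[0,0,0]],
  [[0,1.1,-2.7],[0,0,0]],
  [[0,1.2,-2.6],[0,0,0]],
  [[0,1.2,-2.6],[0,0,0]],
  [[0,0,0],[0,0,0]],
  [[0,0,0],[0,0,0]],
  [[0,0,0],[0,0,0]],
  [[0,0,0],[0,0,0]],
])

```text
t: 35.73
tool_pos: [0.4352, -0.209, 0.338]
orientation: [-2.391, -2.037, 0.001]
force: [2.3, -5.3, -7.0]
opening: 0.0109
gripper_force: 30.0
```

```bash
python3 - <<'E'
from h import *
im,W=tilt()
E
```

```text
t 35.7333 grasp [ 0.435 -0.209  0.171] tooly [ 0.987 -0.159 -0.001] z [-0.001 -0.    -1.   ] F [ 2.3 -5.3 -7. ] op 0.0109 gf 30.0
tilt arm 0.295 face 0.276
-0.096 480 [-33.  23.]
-0.0345 415 [-31.  24.]
0.0275 126 [-32.   6.]
0.09 9 None
```

Request:
apply_moves([
  [[0,1.2,-2.6],[0,0,0]],
  [[0,1.3,-2.6],[0,0,0]],
  [[0,1.3,-2.6],[0,0,0]],
  [[0,1.3,-2.6],[0,0,0]],
  [[0,0,0],[0,0,0]],
  [[0,0,0],[0,0,0]],
  [[0,0,0],[0,0,0]],
  [[0,0,0],[0,0,0]],
])

```text
t: 36.45
tool_pos: [0.4402, -0.2098, 0.3489]
orientation: [-2.391, -2.037, 0.001]
force: [-2.8, -4.0, -4.2]
opening: 0.0112
gripper_force: 30.0
```

```bash
python3 - <<'E'
from h import *
im,W=tilt()
E
```

```text
t 36.45 grasp [ 0.44   -0.2098  0.1819] tooly [ 0.987 -0.159 -0.001] z [-0.001 -0.    -1.   ] F [-2.8 -4.  -4.2] op 0.0112 gf 30.0
tilt arm 0.346 face 0.321
-0.096 455 [-33.  22.]
-0.0345 391 [-31.  25.]
0.0275 146 [-30.  18.]
0.09 54 [-11.  22.]
```

Request:
apply_moves([
  [[0,1.4,-2.5],[0,0,0]],
  [[0,1.4,-2.5],[0,0,0]],
  [[0,0,0],[0,0,0]],
  [[0,0,0],[0,0,0]],
  [[0,0,0],[0,0,0]],
  [[0,0,0],[0,0,0]],
])

```text
t: 37.0
tool_pos: [0.4428, -0.2102, 0.3538]
orientation: [-2.39, -2.037, 0.002]
force: [-4.5, -3.6, -3.7]
opening: 0.0111
gripper_force: 30.0
```

```bash
python3 - <<'E'
from h import *
im,W=tilt()
E
```

```text
t 37.0 grasp [ 0.4425 -0.2102  0.1868] tooly [ 0.987 -0.159 -0.002] z [-0.002  0.    -1.   ] F [-4.5 -3.6 -3.7] op 0.0111 gf 30.0
tilt arm 0.37 face 0.338
-0.096 449 [-33.  22.]
-0.0345 384 [-31.  25.]
0.0275 169 [-27.  22.]
0.09 80 [-10.  22.]
```

Request:
apply_moves([
  [[0,1.1,-2.6],[0,0,0]],
  [[0,1.1,-2.6],[0,0,0]],
  [[0,1.1,-2.6],[0,0,0]],
  [[0,0,0],[0,0,0]],
  [[0,0,0],[0,0,0]],
  [[0,0,0],[0,0,0]],
  [[0,0,0],[0,0,0]],
])

```text
t: 37.63
tool_pos: [0.4465, -0.2108, 0.3616]
orientation: [2.391, 2.037, -0.0]
force: [0.9, -6.4, -6.3]
opening: 0.0109
gripper_force: 30.0
```

```bash
python3 - <<'E'
from h import *
im,W=tilt(); cv2.imwrite("pics/side6.png",im)
E
```

```text
t 37.6333 grasp [ 0.4466 -0.2109  0.1946] tooly [ 0.987 -0.159  0.   ] z [ 0. -0. -1.] F [ 0.9 -6.4 -6.3] op 0.0109 gf 30.0
tilt arm 0.408 face 0.353
-0.096 423 [-31.  24.]
-0.0345 373 [-29.  27.]
0.0275 216 [-27.  26.]
0.09 65 [-7. 25.]
```

View pics/side6.png

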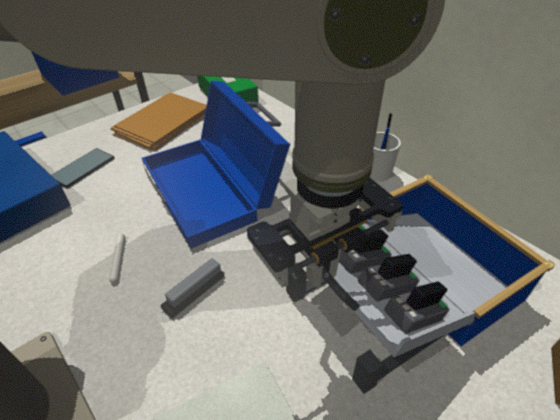

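The board is about 0.38 rad up, with the clocks at (365,245), (398,268) and (430,300) still near their starts. I'll raise it a little further.

Request:
apply_moves([
  [[0,1.4,-2.5],[0,0,0]],
  [[0,1.4,-2.5],[0,0,0]],
  [[0,0,0],[0,0,0]],
  [[0,0,0],[0,0,0]],
  [[0,0,0],[0,0,0]],
  [[0,0,0],[0,0,0]],
  [[0,0,0],[0,0,0]],
  [[0,0,0],[0,0,0]],
])

```text
t: 38.35
tool_pos: [0.4494, -0.2112, 0.3666]
orientation: [2.391, 2.037, 0.0]
force: [0.0, -5.6, -7.6]
opening: 0.0106
gripper_force: 30.0
```

```bash
python3 - <<'E'
from h import *
im,W=tilt()
E
```

```text
t 38.35 grasp [ 0.4495 -0.2113  0.1996] tooly [ 0.987 -0.159  0.001] z [ 0.001 -0.    -1.   ] F [ 0.  -5.6 -7.6] op 0.0106 gf 30.0
tilt arm 0.433 face 0.357
-0.096 371 [ 3. 59.]
-0.0345 329 [ 5. 61.]
0.0275 288 [ 4. 59.]
0.09 60 [ 5. 54.]
```

Request:
apply_moves([
  [[0,1.5,-2.5],[0,0,0]],
  [[0,1.5,-2.5],[0,0,0]],
  [[0,0,0],[0,0,0]],
  [[0,0,0],[0,0,0]],
  [[0,0,0],[0,0,0]],
  [[0,0,0],[0,0,0]],
  [[0,0,0],[0,0,0]],
  [[0,0,0],[0,0,0]],
])

```text
t: 39.07
tool_pos: [0.4525, -0.2118, 0.3721]
orientation: [2.39, 2.037, 0.001]
force: [2.4, -6.0, -4.9]
opening: 0.0111
gripper_force: 30.0
```

```bash
python3 - <<'E'
from h import *
im,W=tilt()
E
```

```text
t 39.0667 grasp [ 0.4528 -0.2119  0.2051] tooly [ 0.987 -0.159  0.002] z [ 0.002 -0.001 -1.   ] F [ 2.4 -6.  -4.9] op 0.0111 gf 30.0
tilt arm 0.46 face 0.445
-0.096 0 None
-0.0345 0 None
0.0275 0 None
0.09 0 None
```

Request:
apply_moves([
  [[0,0,0],[0,0,0]],
  [[0,0,0],[0,0,0]],
  [[0,0,0],[0,0,0]],
  [[0,0,0],[0,0,0]],
  [[0,0,0],[0,0,0]],
  [[0,0,0],[0,0,0]],
  [[0,0,0],[0,0,0]],
  [[0,0,0],[0,0,0]],
])

```text
t: 39.78
tool_pos: [0.4526, -0.2118, 0.3721]
orientation: [2.39, 2.037, 0.001]
force: [2.9, -5.2, -5.1]
opening: 0.0112
gripper_force: 30.0
```

```bash
python3 - <<'E'
from h import *
show();a,_=robot.read_camera("side"); b,_=robot.read_camera("top")
cv2.imwrite("pics/both7.png",np.hstack([a[150:420,230:],cv2.resize(b[80:280,290:470],None,fx=1.35,fy=1.35)]))
E
```

```text
t 39.7833 grasp [ 0.4528 -0.2119  0.2051] tooly [ 0.987 -0.159  0.002] z [ 0.002 -0.001 -1.   ] F [ 2.9 -5.2 -5.1] op 0.0112 gf 30.0
```

View pics/both7.png

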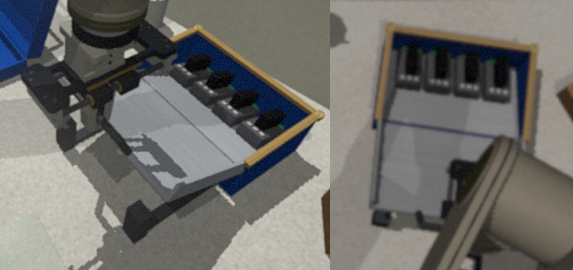

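All four clocks rest against the bin's far wall: at (197,65), (220,82), (245,100) and (268,122) in the left part, and abreast in the right. Now I lower the board.

Request:
apply_moves([
  [[0,-2,3.3],[0,0,0]],
  [[0,-2,3.3],[0,0,0]],
  [[0,-2,3.3],[0,0,0]],
  [[0,-2,3.3],[0,0,0]],
  [[0,-1.9,3.4],[0,0,0]],
  [[0,-1.9,3.4],[0,0,0]],
  [[0,-1.8,3.5],[0,0,0]],
  [[0,-1.7,3.5],[0,0,0]],
  [[0,-1.6,3.5],[0,0,0]],
  [[0,-1.6,3.5],[0,0,0]],
  [[0,-1.5,3.6],[0,0,0]],
  [[0,-1.5,3.6],[0,0,0]],
])

```text
t: 40.88
tool_pos: [0.4311, -0.2082, 0.3304]
orientation: [2.39, 2.037, 0.001]
force: [3.1, -3.7, -1.7]
opening: 0.0112
gripper_force: 30.0
```

```bash
python3 - <<'E'
from h import *
im,W=tilt()
plan([((.4174,-.2062,.1056),None,12)])
E
```

```text
t 40.8833 grasp [ 0.4312 -0.2083  0.1634] tooly [ 0.987 -0.159  0.001] z [ 0.001 -0.    -1.   ] F [ 3.1 -3.7 -1.7] op 0.0112 gf 30.0
tilt arm 0.255 face 0.24
-0.096 0 None
-0.0345 0 None
0.0275 0 None
0.09 0 None
12 x [[-0.0, -1.1, 4.8], [0.0, 0.0, 0.0]] norm 4.9
```

Request:
apply_moves([
  [[0,-1.6,4.7],[0,0,0]],
  [[0,-1.5,4.7],[0,0,0]],
  [[0,-1.4,4.7],[0,0,0]],
  [[0,-1.3,4.8],[0,0,0]],
  [[0,-1.2,4.8],[0,0,0]],
  [[0,-1.1,4.8],[0,0,0]],
  [[0,-1,4.8],[0,0,0]],
  [[0,-0.9,4.8],[0,0,0]],
  [[0,-0.9,4.8],[0,0,0]],
  [[0,-0.8,4.8],[0,0,0]],
  [[0,-0.7,4],[0,0,0]],
  [[0,0,0],[0,0,0]],
])

```text
t: 41.93
tool_pos: [0.4181, -0.206, 0.2773]
orientation: [-2.39, -2.036, 0.001]
force: [-3.4, -3.9, -1.8]
opening: 0.0109
gripper_force: 30.0
```

```bash
python3 - <<'E'
from h import *
im,W=tilt()
E
```

```text
t 41.9333 grasp [ 0.4178 -0.2058  0.1103] tooly [ 0.987 -0.159 -0.002] z [-0.002  0.001 -1.   ] F [-3.4 -3.9 -1.8] op 0.0109 gf 30.0
tilt arm 0.025 face 0.007
-0.096 0 None
-0.0345 0 None
0.0275 0 None
0.09 0 None
```

Request:
apply_moves([
  [[0,0,1.5],[0,0,0]],
  [[0,0,1.5],[0,0,0]],
  [[0,0,0],[0,0,0]],
  [[0,0,0],[0,0,0]],
])

```text
t: 42.32
tool_pos: [0.418, -0.2059, 0.2752]
orientation: [-2.389, -2.036, 0.002]
force: [-6.3, -1.8, 0.8]
opening: 0.011
gripper_force: 30.0
```

Request:
apply_moves([
  [[0,0,0],[0,0,0]],
  [[0,0,0],[0,0,0]],
  [[0,0,0],[0,0,0]],
  [[0,0,0],[0,0,0]],
  [[0,0,-5],[0,0,0]],
  [[0,0,-15],[0,0,0]],
  [[0,0,-25],[0,0,0]],
  [[0,0,-35],[0,0,0]],
  [[0,0,-35],[0,0,0]],
  [[0,0,-20],[0,0,0]],
  [[0,0,0],[0,0,0]],
  [[0,0,0],[0,0,0]],
], claw=0.35)

```text
t: 43.32
tool_pos: [0.4192, -0.2064, 0.4127]
orientation: [2.388, 2.035, 0.002]
force: [-0.9, -1.3, -1.1]
opening: 0.0325
gripper_force: 0.0
```

```bash
python3 - <<'E'
from h import *
show();a,_,W=cloud("side"); cv2.imwrite("pics/side8.png",a)
D=W[...,:2]-np.array((.541,-.226)); c,s=np.cos(SY),np.sin(SY); X=D[...,0]*c+D[...,1]*s; Y=-D[...,0]*s+D[...,1]*c
m=(abs(X)<.08)&(abs(Y)<.11); print(np.polyfit(X[m],W[...,2][m],1))
E
```

```text
t 43.3167 grasp [ 0.4197 -0.2067  0.2457] tooly [ 0.987 -0.158  0.004] z [ 0.003 -0.002 -1.   ] F [-0.9 -1.3 -1.1] op 0.0325 gf 0.0
[-0.47292137  0.10465198]
```

View pics/side8.png

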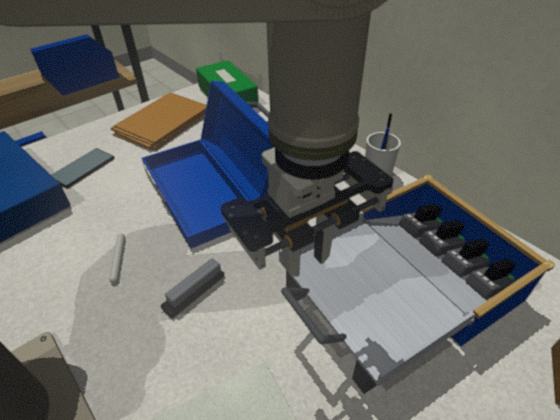

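The board lies flat and its handle (310,310) is released. All four clocks are in the bin around (425–495, 215–275), and the case is open and empty.

```bash
python3 -c "
from h import *
print(robot.close_job())"
```

```text
the job is handed in; nothing more can be done
None
```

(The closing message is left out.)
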